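Open the combination strongbox on the glass bench

TASK

Open the dial-locked strongbox on the bead makers' bench, whose combination is 30 right, 35 left: turn the dial right (clockwise) past 30 once and stop on 30 the second time it comes up, turn left past 35 once and stop on 35 the second time, then turn right again slowly, by feel, until the dial comes to a stop within about half a turn because the bolt has dropped, without forcing it. Then raise the lid by its handle, leave it standing well open (some 60 degrees) and let go, disturbing nothing else on the bench.

Things in the scene. Friction and masses are not known exactly. Their poses are not given: they have to be found in the camera images.
- strongbox: dark green steel strongbox, 250 (its x) x 260 (its y) x 115 high without the lid, fixed to the bench; origin at the centre of its underside; its x axis points from the front (handle side, towards the robot) to the hinge at the back, z up. The lid plate on top is 8 thick, so the lid's top face is 123 above the bench.
- dial_centre (a point): on the dial's axis at the height of its black face (131 above the bench), 10 to +x of the strongbox's centre; fixed to the lid, does not turn. The dial is a black disc, 110 diameter, 8 thick, on the lid. Turning takes 0.05 to 0.15 N m (1 to 4 N at 40 from the axis), with a light click (up to 0.2 N m) once a turn between 16 and 28; it stays where it is left.
- bar_end (a point): top of the red-striped zero end of the dial's finger bar, 44 from the axis; turns with the dial. The aluminium bar stands on the face right across the axis: 96 long (48 each side), 12 thick, 24 high (top 155 above the bench). Push it round from its side near either end with closed fingers (no wrist turning needed), or pinch and twist it.
- index (a point): the fixed red index mark on the steel ring round the dial, on the hinge (+x) side, 60 from the axis. 40 divisions: zero is a red line; 10, 20, 30 are long white lines with one, two, three yellow dots; other fives are middling lines. Numbers rise clockwise round the face: a left turn raises the number at the index, a right turn lowers it.
- dial (a joint): rad, counted over several turns, grows to the left (counterclockwise from above). Number at the index = 40*value/(2 pi), modulo 40; the zero end of the bar points along strongbox yaw + value. Starts at 5.0 to 7.2, so turning right 30 comes up at 4.71, then -1.57; turning left 35 comes up at -0.79, then 5.50. Set each within a division (0.157 rad); do not run past it and come back.
- spindle: the lock's spindle and cam, hidden under the dial, turning with it, not touched by the robot. On the last right turn the bolt drops between 28 and 16 (dial 4.4 to 2.5; differs each time, unseen) and blocks the dial almost rigidly (20 N m/rad). The lock is forced if the cam, 36 from the axis, takes over 25 N (0.9 N m on the dial). Leave the dial there.
- handle (a point): middle of the lid's handle: a round steel bar, 10 in diameter, 100 long along the strongbox's y, its axis 40 above the lid's top (163 above the bench with the lid shut), on a post at each end; 100 in front (-x) of the strongbox's centre, 225 in front of the hinge line and 48 above it
- hinge (a point): middle of the lid's hinge line, which runs along the strongbox's y at the back top edge: 125 behind the strongbox's centre, 115 above the bench
- lid (a joint): opening of the lid in rad, 0 shut to 1.5; a stiff friction stay holds the lid wherever it is left (about 7 to 9 N at the handle to raise it). The bolt holds it shut until the combination has been dialled.
- stub_jar: bystander, leave alone: glass jar of rod stubs with a steel lid, 82 diameter, 90 high; origin at the centre of its underside
- tumbler: bystander, leave alone: drinking glass, 72 diameter at the rim, 140 high; origin at the centre of its underside
- graphite_pad: bystander, leave alone: black round graphite pad, 84 diameter, 12 high; origin at the centre of its underside
- glasses: bystander, leave alone: folded-out dark protective glasses, 140 wide, 110 deep, 55 high; origin on the bench below the lenses
- lighter: bystander, leave alone: orange pocket lighter, 70 x 24 x 12; origin at the centre of its underside
- rod_a: bystander, leave alone: red glass rod, 260 long, 7 thick; origin at the centre of its underside
- rod_b: bystander, leave alone: green glass rod, 260 long, 7 thick; origin at the centre of its underside

How it is judged:
At the end, for the whole second after the job is handed in: The lock is open and the lid stands open by at least 0.9 rad (52 degrees), at rest and let go (value of joint lid above 0.9 rad and velocity of joint lid between -0.05 and 0.05 rad/s); the robot touches nothing.
It fails at once if the lock is forced: more than 25 N on the spindle's cam inside the lock (contact force between spindle and anything else above 25 N).
It fails at once if a thing on the bench (jar, tumbler, pad, glasses, lighter or rod) is knocked away by more than 40 mm (distance of any of stub_jar, tumbler, graphite_pad, glasses, lighter, rod_a, rod_b from where it was at the start of the episode above 0.04 m).
It also fails if it takes over 70 s, if anything falls off the work surface, if the arm or the gripper's body presses on something with over 40 N, if the wrist force passes 120 N, or if a joint passes its speed limit or range.

ROBOT

A 6-joint arm with a two-finger parallel gripper is mounted at the origin on the work surface. World frame = base frame: x ahead of the robot, y to its left, z up, the work surface at z = 0. Lengths are in m, angles in rad, forces in N, time in s.
With the tool pointing down it reaches from about 0.375 to 0.9 m from the base axis. Payload 3.1 kg.
Tool frame: the origin (TCP) lies midway between the tips of the shut fingers; the grasp point (between the pads) lies 19 mm behind it (robot.pinch_z is the distance from the TCP to the grasp point, in m); z points along the fingers, y is the direction in which the jaws open and shut (so a half turn about z gives the same grasp; the last joint's range is limited). The gripper opens to 85 mm and grips with 20 to 120 N. Pads are 22 mm wide; open, the fingers measure 114 mm over their backs; the gripper's body (76 mm by 85 mm) begins 54 mm behind the grasp point. The pads swing forward as they close: fully open they stand 13 mm farther back than shut.
Start: joints at [1.077, 0.527, 1.433, -0, 1.181, -0.178], TCP at [0.193, 0.594, 0.231] pointing down, gripper open.
Joint ranges: [-3.08, 3.08], [-0.75, 2.2], [0.22, 2.44], [-1.43, 4.57], [0, 2.65], [-2.85, 2.85]. Speed limits (rad/s): [2.79, 2.79, 3.14, 3.14, 3.14, 3.14].

INTERFACE

Orientations are given as a unit quaternion [x, y, z, w].
In Python, from cell import robot gives the robot as it stands.
- The arm moves only by the tool arm_command, never from a script. Its argument "series" is a list of rows, each a list of 3 entries, a list of its own where there are three numbers: the shift along the tool's x, y, z in mm, then the turn, a rotation vector about the tool's x, y, z in degrees, then the closure in counts, from 0 (fully open) to 255 (shut). In form: [[[dx, dy, dz], [rx, ry, rz], hand], ...]. A call has 1 to 10 rows; each row shifts and turns the pose as measured when the row begins, along the tool's axes as they then stand; what a row does not reach is not made up. A row lasts 1/10 s, in which the tool goes at most 50 mm and 8.59 degrees, less where a joint would pass 70% of its speed; a pose out of reach is approached as far as the arm can. A call is refused whole if a number of a shift passes 50 or a number of a turn 8.59, either way. A call with a gripper value outside its range is refused whole. The fingers move at their own pace and stop on an object; "newtons" is the grip in N (left out, the last holds). Time passes only in rows, so rows that do not move let the fingers close. It gives the time, the measured TCP pose, the force and the opening at its end, in the units of the state.
- robot.observe(): the state, without advancing time (a new reading comes with each control period).
- robot.get_image(name): name is "scene" or "top" or "wrist"; returns a dict with "color" (384x512x3 uint8, red, green, blue), "camera_matrix" (3x3 intrinsics, pixels), "R" (3x3) and "t" (3): a world point X has camera coordinates R X + t. Camera axes: x right, y down, z forward; pixel columns grow to the right and rows downward; lengths in m; the calibration is good to about 2 mm. The wrist camera is an equidistant fisheye: a pixel r from the principal point sees the ray r / f radians off the axis. A picture is of the moment at which its call begins. There is no depth.
- robot.finish_job(): hands the job in, once; it reports no verdict.
The state is a dict: "clock": time; "joint_positions": joint angles; "qd": joint speeds; "effort": joint torques, N m; "eef_pos": TCP position; "orientation": TCP orientation; "contact_force": force on the tool from outside, world axes, zero at the start; "wrist_torque": the same for the moment, N m; "finger_gap": finger opening in m.
Only numpy, scipy, OpenCV 4.12 (cv2) and the standard library are available. Lean on these libraries where they do the work, as an engineer would, in place of code of your own. Each camera call takes 0.05 s, during which the arm holds its last target.

## Working session

There is one attempt and no reset: what is moved stays moved. The work goes in short steps, Python scripts to look and compute and a tool call to move; the robot and the scene stay as the last step left them, time stands still between calls to the robot, and variables do not carry over. Pictures are saved under pics/ and viewed, and the job is handed in when it is done.

Besides the shell and the picture viewer there is one more tool, called after ">>>" in YAML: its name, and indented under it one key for each argument. arm_command: Moves the arm, as the interface text tells. Its arguments: {"type":"object","properties":{"series":{"type":"array"},"newtons":{"type":"number"}},"required":["series"]}

```bash
ls; mkdir -p pics; python3 - <<'E'
from cell import robot
import cv2
print(robot.observe())
for n in ("scene","top","wrist"):
    im=robot.get_image(n); cv2.imwrite(f"pics/{n}0.png",im["color"][:,:,::-1]); print(n,im["camera_matrix"],im["R"],im["t"])
E
```

```text
pics
{'clock': 0.0, 'joint_positions': array([ 1.07747337e+00,  5.28456784e-01,  1.43388967e+00, -6.38164733e-06,
        1.18139230e+00, -1.78501301e-01]), 'qd': array([ 7.01499801e-04, -7.26822906e-04,  8.36331510e-05,  6.42251070e-04,
        1.47877352e-03,  8.82040434e-04]), 'effort': array([-7.16395698e-04, -4.42348516e+01, -1.78024292e+01, -3.14721992e-04,
        8.45371949e-03,  5.98072077e-06]), 'eef_pos': array([0.19316356, 0.59365785, 0.2303434 ]), 'orientation': array([ 1.56760284e-01,  9.87636098e-01, -1.01404942e-03, -3.50924065e-04]), 'contact_force': array([ 0.77062127,  0.22434122, -0.88406285]), 'wrist_torque': array([-0.0165689 ,  0.02393632,  0.01793777]), 'finger_gap': 0.08545347397343724}
scene [[404.38567503   0.         256.36328666]
 [  0.         404.38567503 191.3114174 ]
 [  0.           0.           1.        ]] [[-0.99082726 -0.13399378 -0.01752157]
 [-0.06456683  0.58332034 -0.80967185]
 [ 0.11871168 -0.80111363 -0.58662125]] [0.50318612 0.15809729 1.00785512]
top [[460.72839074   0.         256.15499203]
 [  0.         460.72839074 191.58483784]
 [  0.           0.           1.        ]] [[ 0.00925251 -0.99988927  0.01165531]
 [-0.99706831 -0.01011051 -0.07584559]
 [ 0.07595503 -0.01091938 -0.99705145]] [-0.0724918   0.52616427  1.14633967]
wrist [[297.31863964   0.         263.84980525]
 [  0.         297.31863964 192.25270269]
 [  0.           0.           1.        ]] [[ 0.31013428  0.95069157 -0.00150479]
 [ 0.90413897 -0.29445793  0.30955976]
 [ 0.29385276 -0.09736564 -0.9508788 ]] [-0.62476781 -0.04086911  0.38070874]
```

View pics/scene0.png

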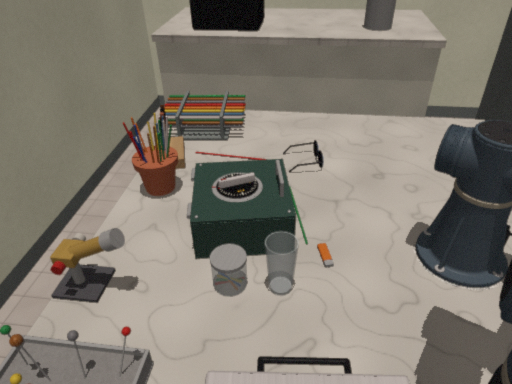

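View pics/top0.png

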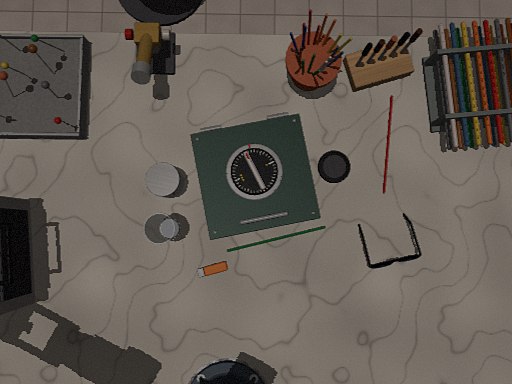

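View pics/wrist0.png

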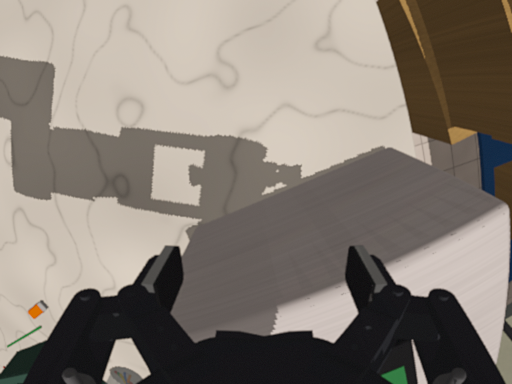

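The scene view shows the strongbox with the jar and tumbler on its +y side. The top view has the box centre near (255,177), the dial near (253,171) and the handle near (263,217). I'll enlarge the top view.

```bash
python3 - <<'E'
import cv2
a=cv2.imread("pics/top0.png")
cv2.imwrite("pics/c1.png",cv2.resize(a[100:260,180:340],None,fx=3.75,fy=3.75,interpolation=cv2.INTER_CUBIC))
cv2.imwrite("pics/c2.png",cv2.resize(a[135:207,215:290],None,fx=8,fy=8,interpolation=cv2.INTER_CUBIC))
E
```

```text
(no output)
```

View pics/c1.png

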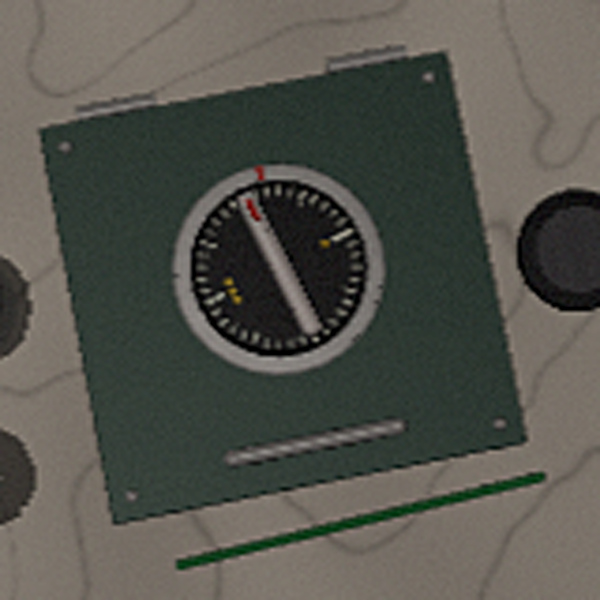

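View pics/c2.png

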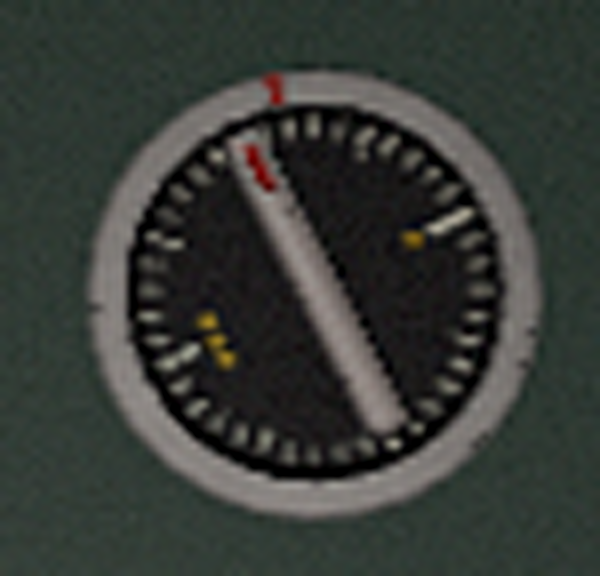

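```bash
cat > h.py <<'E'
import numpy as np, cv2
from cell import robot
def px2w(cam,px,z):
    K,R,t=cam["camera_matrix"],cam["R"],cam["t"]
    d=R.T@np.linalg.solve(K,np.array([px[0],px[1],1.])); c=-R.T@t
    return c+d*(z-c[2])/d[2]
def w2px(cam,X):
    p=cam["K"] if 0 else cam["camera_matrix"]@(cam["R"]@np.asarray(X)+cam["t"]); return p[:2]/p[2]
E
python3 - <<'E'
from h import *
c=robot.get_image("top")
f1=lambda p:((p[0]+.5)/3.75-.5+180,(p[1]+.5)/3.75-.5+100)
f2=lambda p:((p[0]+.5)/8-.5+215,(p[1]+.5)/8-.5+135)
L=[px2w(c,f1(p),.123) for p in [(40,128),(446,52),(526,440),(114,523)]]
print("corners",L,"mean",np.mean(L,0),[np.linalg.norm(L[i]-L[i-1]) for i in range(4)])
# yaw: back-left,back-right,front-right,front-left ; x axis = front->back
fx=(L[0]+L[1]-L[2]-L[3]); fy=(L[0]+L[3]-L[1]-L[2]); print(np.arctan2(fx[1],fx[0]),np.arctan2(-fy[0],fy[1]))
h=[px2w(c,f1(p),.165) for p in [(229,460),(403,426)]];print("handle",h,np.mean(h,0),np.linalg.norm(h[0]-h[1]))
dc=px2w(c,f2((316,294)),.125);print("ring centre",dc)
ix=px2w(c,f2((275,90)),.125);print("index",ix,np.linalg.norm(ix-dc),np.arctan2(*(ix-dc)[1::-1]))
b=[px2w(c,f2(p),.155) for p in [(245,142),(385,425)]];print("bar",b,np.linalg.norm(b[0]-b[1]),np.mean(b,0),np.arctan2(*(b[0]-b[1])[1::-1]))
E
```

```text
corners [array([0.65242088, 0.08825816, 0.123     ]), array([ 0.70341107, -0.16388637,  0.123     ]), array([ 0.46189152, -0.21362131,  0.123     ]), array([0.40891209, 0.03827556, 0.123     ])] mean [ 0.55665889 -0.06274349  0.123     ] [np.float64(0.2485855761940785), np.float64(0.25724864449478524), np.float64(0.24658722285013487), np.float64(0.25740795058270816)]
0.20276585686543777 0.20341897679502677
handle [array([ 0.44754412, -0.03234415,  0.165     ]), array([ 0.46851019, -0.13468235,  0.165     ])] [ 0.45802716 -0.08351325  0.165     ] 0.10446378455489554
ring centre [ 0.56583499 -0.06096773  0.125     ]
index [ 0.62528243 -0.04849706  0.125     ] 0.06074138745845835 0.20677795175696803
bar [array([ 0.60508592, -0.04037719,  0.155     ]), array([ 0.52549717, -0.0804727 ,  0.155     ])] 0.08911800855956016 [ 0.56529155 -0.06042494  0.155     ] 0.4666699267603773
```

The box is at about (0.557, -0.063) with yaw 0.203, and every size check agrees to within 2-4 mm. The dial starts near 6.55. My plan is to pinch the bar at the axis and twist it with the last joint, with one regrip in each direction.

>>> arm_command:
  series:
    - [[-35, -32, 0], [0, 0, 0], 0]
    - [[-35, -32, 0], [0, 0, 0], 0]
    - [[-35, -32, 0], [0, 0, 0], 0]
    - [[-35, -32, 0], [0, 0, 0], 0]
    - [[-35, -32, 0], [0, 0, 0], 0]
    - [[-35, -32, 0], [0, 0, 0], 0]
    - [[-35, -32, 0], [0, 0, 0], 0]
    - [[-35, -32, 0], [0, 0, 0], 0]
    - [[-35, -32, 0], [0, 0, 0], 0]
    - [[-35, -32, 0], [0, 0, 0], 0]

```text
clock: 1.2
eef_pos: [0.4339, 0.1738, 0.2292]
orientation: [0.15, 0.989, 0.002, 0.001]
contact_force: [1.0, -0.4, -0.3]
finger_gap: 0.0857
```

```bash
cat >> h.py <<'E'
from scipy.spatial.transform import Rotation as Ro
YAW=0.203; DC=np.array([.5665,-.0607])
def yy(o):
    v=Ro.from_quat(o["orientation"]).as_matrix()[:,1]; return np.arctan2(v[1],v[0])
def st(target=None):
    o=robot.observe(); R=Ro.from_quat(o["orientation"]).as_matrix()
    print("t",round(o["clock"],2),"p",o["eef_pos"].round(4),"yyaw",round(yy(o),4),"z",R[:,2].round(3),"j6",o["joint_positions"][5].round(3),"F",o["contact_force"].round(1),"M",o["wrist_torque"].round(2),"gap",round(o["finger_gap"],4))
    if target is not None: print("to target, tool mm",((R.T@(np.array(target)-o["eef_pos"]))*1000).round(1))
    return o
E
python3 -c "
from h import *
st([*DC,.2])"
```

```text
t 1.2 p [0.4339 0.1738 0.2292] yyaw 1.2695 z [ 0.003  0.004 -1.   ] j6 -1.132 F [ 1.  -0.4 -0.3] M [-0.01 -0.03  0.01] gap 0.0857
to target, tool mm [-196.2 -184.7   28.7]
```

>>> arm_command:
  series:
    - [[-36, -34, 0], [0, 0, 0], 0]
    - [[-36, -34, 0], [0, 0, 0], 0]
    - [[-36, -34, 0], [0, 0, 0], 0]
    - [[-36, -34, 0], [0, 0, 0], 0]
    - [[-32, -30, 0], [0, 0, 0], 0]
    - [[0, 0, 0], [0, 0, 0], 0]

```text
clock: 1.8
eef_pos: [0.5569, -0.0475, 0.2292]
orientation: [0.154, 0.988, 0.001, 0.004]
contact_force: [0.3, -0.7, 1.2]
finger_gap: 0.0856
```

```bash
python3 -c "
from h import *
o=st([*DC,.2]);print(o['joint_positions'])"
```

```text
t 1.8 p [ 0.5569 -0.0475  0.2292] yyaw 1.2616 z [ 0.009  0.002 -1.   ] j6 -1.551 F [ 0.3 -0.7  1.2] M [ 0.04  0.   -0.02] gap 0.0856
to target, tool mm [-13.   -9.8  29.2]
[-0.2870647   0.43786132  1.60882919  0.00441582  1.08716886 -1.55067322]
```

>>> arm_command:
  series:
    - [[-13, -10, 0], [0, 0, 0], 0]
    - [[0, 0, 0], [0, 0, -8.5], 0]
    - [[0, 0, 0], [0, 0, -8.5], 0]
    - [[0, 0, 0], [0, 0, -8.5], 0]
    - [[0, 0, 0], [0, 0, -8.5], 0]
    - [[0, 0, 0], [0, 0, -8.5], 0]
    - [[0, 0, 0], [0, 0, -2], 0]
    - [[0, 0, 0], [0, 0, 0], 0]

```text
clock: 2.6
eef_pos: [0.5622, -0.0582, 0.2267]
orientation: [-0.24, 0.971, 0.003, 0.001]
contact_force: [-0.7, 0.5, 0.2]
finger_gap: 0.0852
```

```bash
python3 -c "
from h import *
o=st([*DC,.136]);R=Ro.from_quat(o['orientation']).as_matrix();print((R.T@[0,0,-1]).round(4), np.degrees(2.037-yy(o)))
im=robot.get_image('wrist');cv2.imwrite('pics/w1.png',im['color'][:,:,::-1]);im=robot.get_image('top');cv2.imwrite('pics/t1.png',cv2.resize(im['color'][90:250,170:350,::-1],None,fx=3.5,fy=3.5))
print('cam in tool',R.T@(-im['R'].T@im['t']-o['eef_pos']))"
```

```text
t 2.6 p [ 0.5622 -0.0582  0.2267] yyaw 2.055 z [-0.     0.006 -1.   ] j6 -2.362 F [-0.7  0.5  0.2] M [ 0.02 -0.    0.  ] gap 0.0852
to target, tool mm [-2.4 -4.7 90.7]
[ 0.0029 -0.0056  1.    ] -1.0293057633624478
cam in tool [ 0.10530999  0.06630006 -0.95697422]
```

View pics/w1.png

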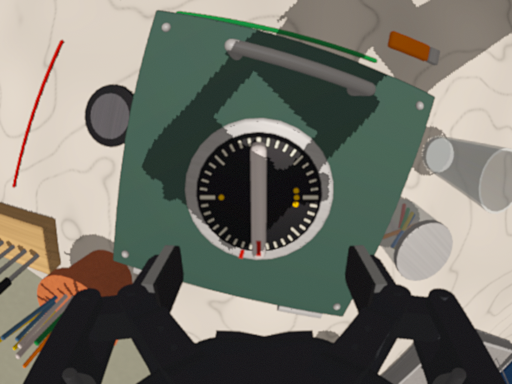

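View pics/t1.png

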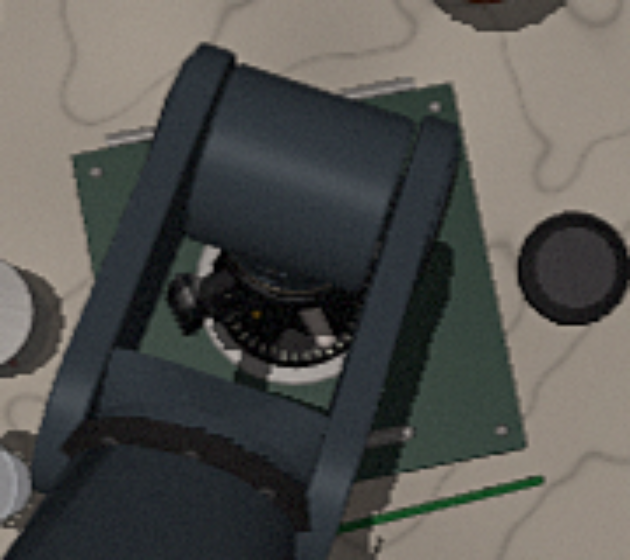

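The wrist view shows the bar vertical in the image, from (259,147) to (259,255), parallel to tool x. The index at (241,255) sits just beside the red zero end. I'll check the centre with the fisheye model.

```bash
python3 - <<'E'
from h import *
im=robot.get_image('wrist')
def fe(p,z):
    K=im["camera_matrix"]; D=np.zeros(4)
    q=np.array([[(p[0]-K[0,2]),(p[1]-K[1,2])]])[0]/K[0,0]; th=np.hypot(*q); d=np.r_[q*np.sin(th)/th,np.cos(th)]
    R,t=im["R"],im["t"]; c=-R.T@t; d=R.T@d; return c+d*(z-c[2])/d[2]
b=[fe(p,.155) for p in [(258.5,144),(259,254)]]
print(b,np.mean(b,0),np.linalg.norm(b[0]-b[1]),np.arctan2(*(b[1]-b[0])[1::-1]))
print("dial l/r",fe((199,193),.131),fe((319,193),.131),(fe((199,193),.131)+fe((319,193),.131))/2)
i=fe((241,255),.125);print("idx",i,np.arctan2(*(i[:2]-DC)[::-1]),np.linalg.norm(i[:2]-DC))
h=[fe(p,.163) for p in [(232,46),(372,89)]];print("handle",np.mean(h,0),np.linalg.norm(h[0]-h[1]))
E
python3 -c "
import cv2
a=cv2.imread('pics/w1.png')[120:270,180:340];cv2.imwrite('pics/w1c.png',cv2.resize(a,None,fx=4,fy=4,interpolation=2))"
```

```text
[array([ 0.52424959, -0.08243629,  0.155     ]), array([ 0.60481963, -0.04034948,  0.155     ])] [ 0.56453461 -0.06139288  0.155     ] 0.09090011493214484 0.48137757235493855
dial l/r [ 0.58852812 -0.10710025  0.131     ] [ 0.54087905 -0.0158209   0.131     ] [ 0.56470358 -0.06146058  0.131     ]
idx [ 0.62940835 -0.0472139   0.125     ] 0.21118060641357575 0.06433767235674374
handle [ 0.45934143 -0.08078833  0.163     ] 0.10251813316905135
```

View pics/w1c.png

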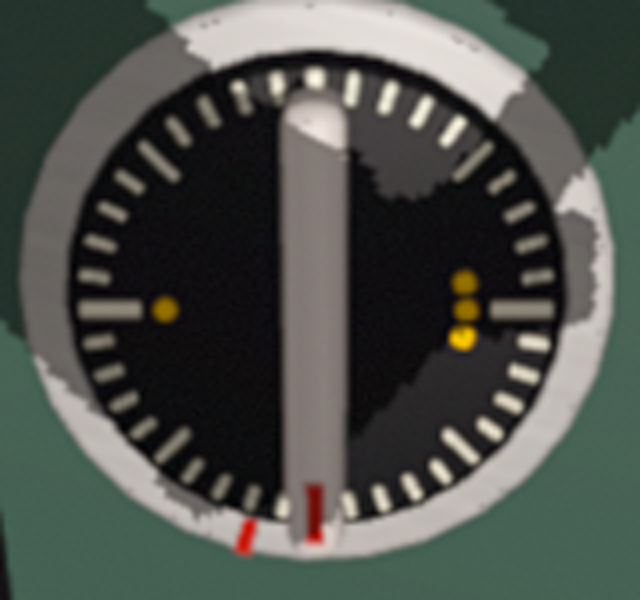

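```bash
sed -i 's/DC=np.array.*/DC=np.array([.5655,-.0609])/' h.py; python3 -c "
from h import *
o=st([*DC,.136])"
```

```text
t 2.75 p [ 0.5626 -0.0586  0.2268] yyaw 2.054 z [ 0.001  0.006 -1.   ] j6 -2.362 F [ 0.   0.6 -0.3] M [-0.01 -0.03  0.  ] gap 0.0853
to target, tool mm [-1.2 -3.9 90.8]
```

>>> arm_command:
  series:
    - [[-2, -4, 35], [0.3, 0.2, 0], 100]
    - [[0, 0, 35], [0, 0, 0], 100]
    - [[0, 0, 10], [0, 0, 0], 100]
    - [[0, 0, 0], [0, 0, 0], 100]

```text
clock: 3.15
eef_pos: [0.5685, -0.0611, 0.1469]
orientation: [-0.238, 0.971, -0.002, 0.003]
contact_force: [0.6, 1.0, -0.4]
finger_gap: 0.0515
```

```bash
python3 -c "
from h import *
o=st([*DC,.136])"
```

```text
t 3.15 p [ 0.5685 -0.0611  0.1469] yyaw 2.0523 z [ 0.006 -0.002 -1.   ] j6 -2.354 F [ 0.6  1.  -0.4] M [-0.02  0.04 -0.02] gap 0.0515
to target, tool mm [ 2.6  1.6 10.9]
```

>>> arm_command:
  series:
    - [[2.5, 1.5, 10], [0, 0, 0], 130]
    - [[0, 0, 0], [0, 0, 0], 130]
    - [[0, 0, 0], [0, 0, 0], 130]

```text
clock: 3.45
eef_pos: [0.5671, -0.0614, 0.1388]
orientation: [-0.238, 0.971, -0.003, 0.004]
contact_force: [0.3, -0.1, 0.6]
finger_gap: 0.0419
```

```bash
python3 -c "
from h import *
o=st([*DC,.136]);R=Ro.from_quat(o['orientation']).as_matrix();print((R.T@[0,0,-1]).round(4))"
```

```text
t 3.45 p [ 0.5671 -0.0614  0.1388] yyaw 2.0519 z [ 0.01  -0.003 -1.   ] j6 -2.355 F [ 0.3 -0.1  0.6] M [ 0.01 -0.01  0.05] gap 0.0419
to target, tool mm [1.2 1.1 2.8]
[0.0071 0.0075 0.9999]
```

>>> arm_command:
  series:
    - [[1, 1, 2.5], [-0.4, 0.4, 0], 200]
    - [[0, 0, 0], [0, 0, 0], 255]
    - [[0, 0, 0], [0, 0, 0], 255]
    - [[0, 0, 0], [0, 0, 0], 255]
    - [[0, 0, 0], [0, 0, 0], 255]
  newtons: 40

```text
clock: 3.95
eef_pos: [0.5663, -0.0607, 0.1379]
orientation: [-0.238, 0.971, -0.001, 0.001]
contact_force: [-0.1, 0.1, -0.9]
finger_gap: 0.0108
```

```bash
python3 -c "
from h import *
o=st([*DC,.136]);R=Ro.from_quat(o['orientation']).as_matrix();print((R.T@[0,0,-1]).round(4))
im=robot.get_image('wrist');cv2.imwrite('pics/w2.png',im['color'][:,:,::-1])"
```

```text
t 3.95 p [ 0.5663 -0.0607  0.1379] yyaw 2.052 z [ 0.002 -0.001 -1.   ] j6 -2.355 F [-0.1  0.1 -0.9] M [ 0.02 -0.01 -0.02] gap 0.0108
to target, tool mm [0.8 0.2 1.9]
[0.0018 0.0017 1.    ]
```

View pics/w2.png

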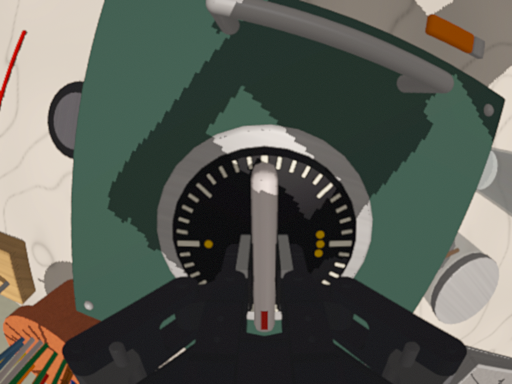

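Pinched on the bar (gap 11 mm). I'll twist right cautiously first.

>>> arm_command:
  series:
    - [[0, 0, 0], [0, 0, 5], 255]
    - [[0, 0, 0], [0, 0, 5], 255]
    - [[0, 0, 0], [0, 0, 8], 255]
    - [[0, 0, 0], [0, 0, 8], 255]
    - [[0, 0, 0], [0, 0, 8], 255]

```text
clock: 4.5
eef_pos: [0.5663, -0.0607, 0.1379]
orientation: [0.066, 0.998, -0.001, 0.001]
contact_force: [0.7, 0.9, -0.8]
finger_gap: 0.0108
```

```bash
python3 -c "
from h import *
o=st([*DC,.136]);R=Ro.from_quat(o['orientation']).as_matrix();print((R.T@[0,0,-1]).round(4))
im=robot.get_image('wrist');cv2.imwrite('pics/w3.png',im['color'][:,:,::-1])"
```

```text
t 4.5 p [ 0.5663 -0.0607  0.1379] yyaw 1.4385 z [ 0.002 -0.001 -1.   ] j6 -1.741 F [ 0.7  0.9 -0.8] M [0.03 0.08 0.07] gap 0.0108
to target, tool mm [ 0.7 -0.3  1.9]
[2.2e-03 9.0e-04 1.0e+00]
```

View pics/w3.png

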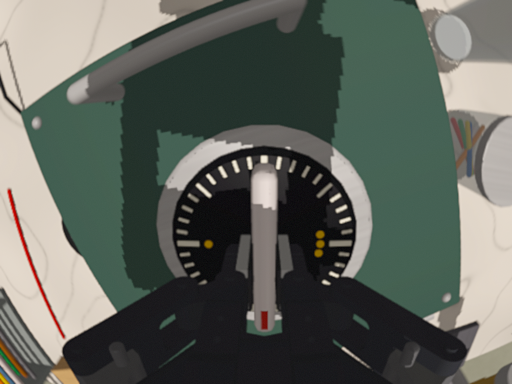

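>>> arm_command:
  series:
    - [[0, 0, 0], [0, 0, 8.5], 255]
    - [[0, 0, 0], [0, 0, 8.5], 255]
    - [[0, 0, 0], [0, 0, 8.5], 255]
    - [[0, 0, 0], [0, 0, 8.5], 255]
    - [[0, 0, 0], [0, 0, 8.5], 255]
    - [[0, 0, 0], [0, 0, 8.5], 255]
    - [[0, 0, 0], [0, 0, 8.5], 255]
    - [[0, 0, 0], [0, 0, 8.5], 255]
    - [[0, 0, 0], [0, 0, 8.5], 255]
    - [[0, 0, 0], [0, 0, 8.5], 255]

```text
clock: 5.55
eef_pos: [0.5664, -0.0605, 0.1379]
orientation: [0.728, 0.686, -0.0, 0.001]
contact_force: [-0.9, -0.1, -1.4]
finger_gap: 0.0111
```

```bash
python3 -c "
from h import *
o=st([*DC,.136])"
```

```text
t 5.55 p [ 0.5664 -0.0605  0.1379] yyaw -0.0588 z [ 0.001 -0.002 -1.   ] j6 -0.242 F [-0.9 -0.1 -1.4] M [0.13 0.06 0.01] gap 0.0111
to target, tool mm [-0.4 -0.8  1.9]
```

>>> arm_command:
  series:
    - [[0, 0, 0], [0, 0, 8.5], 255]
    - [[0, 0, 0], [0, 0, 8.5], 255]
    - [[0, 0, 0], [0, 0, 8.5], 255]
    - [[0, 0, 0], [0, 0, 8.5], 255]
    - [[0, 0, 0], [0, 0, 8.5], 255]
    - [[0, 0, 0], [0, 0, 8.5], 255]
    - [[0, 0, 0], [0, 0, 8.5], 255]
    - [[0, 0, 0], [0, 0, 8.5], 255]
    - [[0, 0, 0], [0, 0, 8.5], 255]
    - [[0, 0, 0], [0, 0, 8.5], 255]

```text
clock: 6.55
eef_pos: [0.5665, -0.0606, 0.138]
orientation: [1.0, 0.006, -0.0, 0.001]
contact_force: [-0.2, 0.4, -0.9]
finger_gap: 0.0111
```

```bash
python3 -c "
from h import *
o=st([*DC,.136]);R=Ro.from_quat(o['orientation']).as_matrix();print((R.T@[0,0,-1]).round(4))"
```

```text
t 6.55 p [ 0.5665 -0.0606  0.138 ] yyaw -1.5589 z [-0.    -0.001 -1.   ] j6 1.258 F [-0.2  0.4 -0.9] M [0.18 0.05 0.07] gap 0.0111
to target, tool mm [-1.   0.3  2. ]
[ 2.0e-04 -1.4e-03  1.0e+00]
```

>>> arm_command:
  series:
    - [[0, 0, 0], [0, 0, 8.5], 255]
    - [[0, 0, 0], [0, 0, 8.5], 255]
    - [[0, 0, 0], [0, 0, 8.5], 255]
    - [[0, 0, 0], [0, 0, 8.5], 255]
    - [[0, 0, 0], [0, 0, 8.5], 255]
    - [[0, 0, 0], [0, 0, 8.5], 255]
    - [[0, 0, 0], [0, 0, 8.5], 255]
    - [[0, 0, 0], [0, 0, 0], 255]

```text
clock: 7.35
eef_pos: [0.5665, -0.0607, 0.1379]
orientation: [0.869, -0.495, -0.0, 0.001]
contact_force: [-1.3, 1.5, -1.3]
finger_gap: 0.0106
```

```bash
python3 -c "
from h import *
o=st([*DC,.136]); b=yy(o)-np.pi/2-np.pi; print('dial',6.561-(2.052-yy(o)))"
```

```text
t 7.35 p [ 0.5665 -0.0607  0.1379] yyaw -2.6071 z [-0.001 -0.001 -1.   ] j6 2.306 F [-1.3  1.5 -1.3] M [ 0.23 -0.07 -0.03] gap 0.0106
to target, tool mm [-0.4  1.   1.9]
dial 1.901909959530924
```

>>> arm_command:
  series:
    - [[0, 0, 0], [0, 0, 0], 130]
    - [[0, 0, 0], [0, 0, 0], 130]
    - [[0, 0, -30], [0, 0, 0], 130]
    - [[0, 0, -10], [0, 0, 0], 130]
    - [[0, 0, 0], [0, 0, -8.5], 130]
    - [[0, 0, 0], [0, 0, -8.5], 130]
    - [[0, 0, 0], [0, 0, -8.5], 130]
    - [[0, 0, 0], [0, 0, -8.5], 130]
    - [[0, 0, 0], [0, 0, -8.5], 130]
    - [[0, 0, 0], [0, 0, -8.5], 130]

```text
clock: 8.35
eef_pos: [0.5677, -0.0621, 0.1797]
orientation: [0.998, -0.059, 0.002, 0.002]
contact_force: [-0.4, 0.1, 0.3]
finger_gap: 0.0418
```

```bash
python3 -c "
from h import *
o=st([*DC,.136]); im=robot.get_image('wrist');cv2.imwrite('pics/w4.png',im['color'][:,:,::-1])"
```

```text
t 8.35 p [ 0.5677 -0.0621  0.1797] yyaw -1.6895 z [ 0.003 -0.004 -1.   ] j6 1.388 F [-0.4  0.1  0.3] M [-0.03  0.03  0.06] gap 0.0418
to target, tool mm [-2.5 -1.1 43.7]
```

View pics/w4.png

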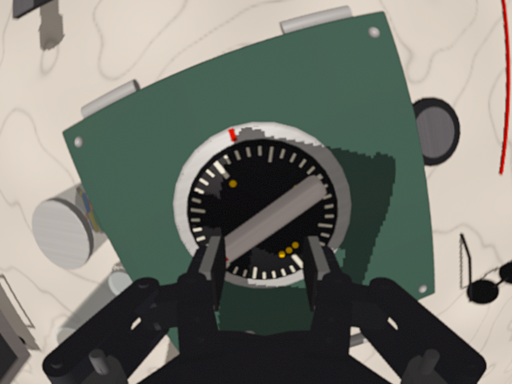

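The bar has been released cleanly, the tool has risen, and the index shows about 12 as expected. I'll carry on with the half-turn back.

>>> arm_command:
  series:
    - [[0, 0, 0], [0, 0, -8.5], 130]
    - [[0, 0, 0], [0, 0, -8.5], 130]
    - [[0, 0, 0], [0, 0, -8.5], 130]
    - [[0, 0, 0], [0, 0, -8.5], 130]
    - [[0, 0, 0], [0, 0, -8.5], 130]
    - [[0, 0, 0], [0, 0, -8.5], 130]
    - [[0, 0, 0], [0, 0, -8.5], 130]
    - [[0, 0, 0], [0, 0, -8.5], 130]
    - [[0, 0, 0], [0, 0, -8.5], 130]
    - [[0, 0, 0], [0, 0, -8.5], 130]

```text
clock: 9.4
eef_pos: [0.5674, -0.0627, 0.1784]
orientation: [0.772, 0.636, -0.0, 0.003]
contact_force: [-0.1, 0.0, -0.1]
finger_gap: 0.0415
```

>>> arm_command:
  series:
    - [[0, 0, 0], [0, 0, -8.5], 130]
    - [[0, 0, 0], [0, 0, -8.5], 130]
    - [[0, 0, 0], [0, 0, -8.5], 130]
    - [[0, 0, 0], [0, 0, -8.5], 130]
    - [[0, 0, 0], [0, 0, -5], 130]
    - [[0, 0, 0], [0, 0, 0], 130]

```text
clock: 10.0
eef_pos: [0.5671, -0.0631, 0.1776]
orientation: [0.512, 0.859, -0.001, 0.003]
contact_force: [0.7, 0.1, -0.3]
finger_gap: 0.0419
```

```bash
python3 -c "
from h import *
o=st([.5664,-.0607,.136]);R=Ro.from_quat(o['orientation']).as_matrix();print((R.T@[0,0,-1]).round(4),np.degrees(yy(o)-.5345))"
```

```text
t 10.0 p [ 0.5671 -0.0631  0.1776] yyaw 0.4969 z [ 0.003 -0.005 -1.   ] j6 -0.798 F [ 0.7  0.1 -0.3] M [-0.06  0.01 -0.04] gap 0.0419
to target, tool mm [ 2.7  0.5 41.6]
[ 6.3e-03 -3.0e-04  1.0e+00] -2.15639882981981
```

>>> arm_command:
  series:
    - [[2.5, 0.5, 10], [0, 0.4, -2], 130]
    - [[0, 0, 16], [0, 0, 0], 130]
    - [[0, 0, 14], [0, 0, 0], 130]
    - [[0, 0, 0], [0, 0, 0], 130]

```text
clock: 10.4
eef_pos: [0.5673, -0.061, 0.1372]
orientation: [0.501, 0.865, 0.001, 0.001]
contact_force: [-0.9, 0.4, -0.6]
finger_gap: 0.0422
```

```bash
python3 -c "
from h import *
o=st([.5664,-.0607,.136]);R=Ro.from_quat(o['orientation']).as_matrix();print((R.T@[0,0,-1]).round(4),np.degrees(yy(o)-.5345))"
```

```text
t 10.4 p [ 0.5673 -0.061   0.1372] yyaw 0.521 z [ 0.002 -0.    -1.   ] j6 -0.825 F [-0.9  0.4 -0.6] M [-0.04 -0.01  0.02] gap 0.0422
to target, tool mm [ 0.7 -0.6  1.2]
[ 0.0014 -0.0021  1.    ] -0.773082481570699
```

>>> arm_command:
  series:
    - [[0.5, -0.5, 0], [0, 0, -0.7], 180]
    - [[0, 0, 0], [0, 0, 0], 255]
    - [[0, 0, 0], [0, 0, 0], 255]
    - [[0, 0, 0], [0, 0, 0], 255]

```text
clock: 10.8
eef_pos: [0.5667, -0.061, 0.1379]
orientation: [0.497, 0.868, 0.0, 0.002]
contact_force: [1.2, -0.3, -5.2]
finger_gap: 0.011
```

```bash
python3 -c "
from h import *
o=st([.5664,-.0607,.136]);print('dial',yy(o)-np.pi/2+np.pi-.203,'remain to -1.57', np.degrees(yy(o)-np.pi/2+np.pi-.203+1.571))"
```

```text
t 10.8 p [ 0.5667 -0.061   0.1379] yyaw 0.5312 z [ 0.003 -0.001 -1.   ] j6 -0.835 F [ 1.2 -0.3 -5.2] M [-0.04 -0.1   0.04] gap 0.011
to target, tool mm [ 0.5 -0.1  1.9]
dial 1.8989938608181622 remain to -1.57 198.8160031611867
```

>>> arm_command:
  series:
    - [[0, 0, 0], [0, 0, 8.5], 255]
    - [[0, 0, 0], [0, 0, 8.5], 255]
    - [[0, 0, 0], [0, 0, 8.5], 255]
    - [[0, 0, 0], [0, 0, 8.5], 255]
    - [[0, 0, 0], [0, 0, 8.5], 255]
    - [[0, 0, 0], [0, 0, 8.5], 255]
    - [[0, 0, 0], [0, 0, 8.5], 255]
    - [[0, 0, 0], [0, 0, 8.5], 255]
    - [[0, 0, 0], [0, 0, 8.5], 255]
    - [[0, 0, 0], [0, 0, 8.5], 255]

```text
clock: 11.8
eef_pos: [0.566, -0.0609, 0.1378]
orientation: [0.956, 0.294, 0.001, 0.001]
contact_force: [-0.1, -0.5, -2.8]
finger_gap: 0.0106
```

>>> arm_command:
  series:
    - [[0, 0, 0], [0, 0, 8.5], 255]
    - [[0, 0, 0], [0, 0, 8.5], 255]
    - [[0, 0, 0], [0, 0, 8.5], 255]
    - [[0, 0, 0], [0, 0, 8.5], 255]
    - [[0, 0, 0], [0, 0, 8.5], 255]
    - [[0, 0, 0], [0, 0, 8.5], 255]
    - [[0, 0, 0], [0, 0, 8.5], 255]
    - [[0, 0, 0], [0, 0, 8.5], 255]
    - [[0, 0, 0], [0, 0, 8.5], 255]
    - [[0, 0, 0], [0, 0, 4], 255]

```text
clock: 12.8
eef_pos: [0.566, -0.0603, 0.1378]
orientation: [0.916, -0.402, 0.002, 0.001]
contact_force: [1.0, -1.1, -2.3]
finger_gap: 0.0111
```

```bash
python3 -c "
from h import *
o=st([.5664,-.0607,.136]);d=yy(o)-np.pi/2+np.pi-.203;print('dial',d,'remain to -1.57', np.degrees(d+1.571))"
```

```text
t 12.8 p [ 0.566  -0.0603  0.1378] yyaw -2.3973 z [ 0.002 -0.003 -1.   ] j6 2.097 F [ 1.  -1.1 -2.3] M [0.01 0.03 0.08] gap 0.0111
to target, tool mm [0.6 0.  1.8]
dial -1.0294717133832922 remain to -1.57 31.027285310088136
```

>>> arm_command:
  series:
    - [[0, 0, 0], [0, 0, 8], 255]
    - [[0, 0, 0], [0, 0, 8], 255]
    - [[0, 0, 0], [0, 0, 8], 255]
    - [[0, 0, 0], [0, 0, 3], 255]
    - [[0, 0, 0], [0, 0, 0], 255]

```text
clock: 13.3
eef_pos: [0.5663, -0.0601, 0.1378]
orientation: [0.79, -0.612, 0.002, 0.0]
contact_force: [-0.3, -2.3, -3.3]
finger_gap: 0.0102
```

```bash
python3 -c "
from h import *
o=st([.5664,-.0607,.136]);d=yy(o)-np.pi/2+np.pi-.203;print('dial',d,'remain to -1.57', np.degrees(d+1.571))
im=robot.get_image('wrist');cv2.imwrite('pics/w5.png',cv2.resize(im['color'][120:330,150:380,::-1],None,fx=2.8,fy=2.8,interpolation=2))"
```

```text
t 13.3 p [ 0.5663 -0.0601  0.1378] yyaw -2.8892 z [ 0.003 -0.002 -1.   ] j6 2.589 F [-0.3 -2.3 -3.3] M [ 0.02  0.04 -0.  ] gap 0.0102
to target, tool mm [0.6 0.  1.9]
dial -1.5214370424149466 remain to -1.57 2.839748289809468
```

View pics/w5.png

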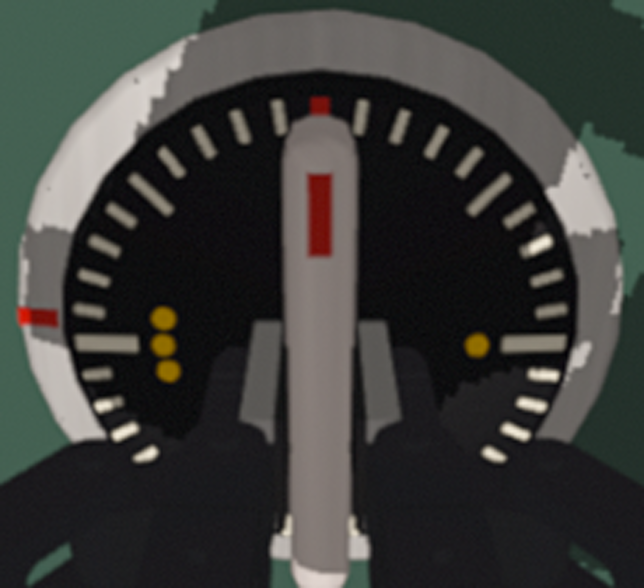

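The zero end points up in the image and the index at (38,317) is about half a division above the three-dot 30 line at y=343. By image the dial is about -1.50, and by tool it's -1.52. Another 3.5 degrees to the right will do it.

>>> arm_command:
  series:
    - [[0, 0, 0], [0, 0, 3.5], 255]
    - [[0, 0, 0], [0, 0, 0], 255]

```text
clock: 13.55
eef_pos: [0.5663, -0.0601, 0.1378]
orientation: [0.772, -0.636, 0.002, 0.0]
contact_force: [0.3, 0.4, -2.5]
finger_gap: 0.0112
```

```bash
python3 -c "
from h import *
o=st([.5664,-.0607,.136]);d=yy(o)-np.pi/2+np.pi-.203;print('dial',d,'remain to -1.57', np.degrees(d+1.571))
im=robot.get_image('wrist');cv2.imwrite('pics/w6.png',cv2.resize(im['color'][120:330,150:380,::-1],None,fx=2.8,fy=2.8,interpolation=2))"
```

```text
t 13.55 p [ 0.5663 -0.0601  0.1378] yyaw -2.9488 z [ 0.002 -0.002 -1.   ] j6 2.649 F [ 0.3  0.4 -2.5] M [ 0.04  0.03 -0.07] gap 0.0112
to target, tool mm [ 0.6 -0.   1.8]
dial -1.5809969220541322 remain to -1.57 -0.5727814418230328
```

View pics/w6.png

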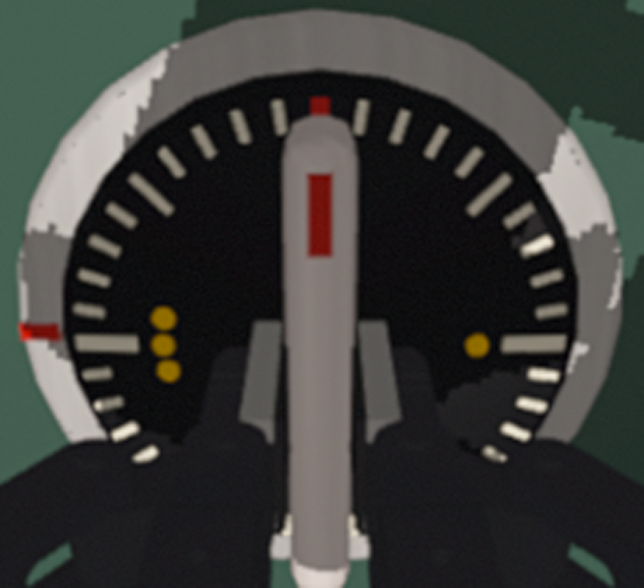

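30 is set, to within about 0.03 rad. Now I'll turn left.

>>> arm_command:
  series:
    - [[0, 0, 0], [0, 0, -8.5], 255]
    - [[0, 0, 0], [0, 0, -8.5], 255]
    - [[0, 0, 0], [0, 0, -8.5], 255]
    - [[0, 0, 0], [0, 0, -8.5], 255]
    - [[0, 0, 0], [0, 0, -8.5], 255]
    - [[0, 0, 0], [0, 0, -8.5], 255]
    - [[0, 0, 0], [0, 0, -8.5], 255]
    - [[0, 0, 0], [0, 0, -8.5], 255]
    - [[0, 0, 0], [0, 0, -8.5], 255]
    - [[0, 0, 0], [0, 0, -8.5], 255]

```text
clock: 14.6
eef_pos: [0.5659, -0.0607, 0.1378]
orientation: [0.998, 0.064, 0.001, 0.001]
contact_force: [-0.1, -0.8, -2.4]
finger_gap: 0.011
```

>>> arm_command:
  series:
    - [[0, 0, 0], [0, 0, -8.5], 255]
    - [[0, 0, 0], [0, 0, -8.5], 255]
    - [[0, 0, 0], [0, 0, -8.5], 255]
    - [[0, 0, 0], [0, 0, -8.5], 255]
    - [[0, 0, 0], [0, 0, -8.5], 255]
    - [[0, 0, 0], [0, 0, -8.5], 255]
    - [[0, 0, 0], [0, 0, -8.5], 255]
    - [[0, 0, 0], [0, 0, -8.5], 255]
    - [[0, 0, 0], [0, 0, -8.5], 255]
    - [[0, 0, 0], [0, 0, -8.5], 255]

```text
clock: 15.6
eef_pos: [0.5665, -0.0612, 0.1378]
orientation: [0.686, 0.727, 0.001, 0.002]
contact_force: [-0.1, -0.1, -2.9]
finger_gap: 0.011
```

>>> arm_command:
  series:
    - [[0, 0, 0], [0, 0, -8.5], 255]
    - [[0, 0, 0], [0, 0, -8.5], 255]
    - [[0, 0, 0], [0, 0, -8.5], 255]
    - [[0, 0, 0], [0, 0, -8.5], 255]
    - [[0, 0, 0], [0, 0, -8.5], 255]
    - [[0, 0, 0], [0, 0, -8.5], 255]
    - [[0, 0, 0], [0, 0, -8.5], 255]
    - [[0, 0, 0], [0, 0, 0], 255]

```text
clock: 16.4
eef_pos: [0.5669, -0.0608, 0.1378]
orientation: [0.229, 0.974, 0.001, 0.003]
contact_force: [-0.0, -1.0, -4.4]
finger_gap: 0.011
```

```bash
python3 -c "
from h import *
o=st([.5664,-.0607,.136]);d=yy(o)-np.pi/2+np.pi-.203;print('dial',d)"
```

```text
t 16.4 p [ 0.5669 -0.0608  0.1378] yyaw 1.1096 z [ 0.006 -0.    -1.   ] j6 -1.414 F [-0.  -1.  -4.4] M [-0.02  0.03  0.04] gap 0.011
to target, tool mm [ 0.5 -0.1  1.8]
dial 2.4773465323030908
```

>>> arm_command:
  series:
    - [[0, 0, 0], [0, 0, 0], 130]
    - [[0, 0, 0], [0, 0, 0], 130]
    - [[0, 0, -30], [0, 0, 0], 130]
    - [[0, 0, -10], [0, 0, 0], 130]
    - [[0, 0, 0], [0, 0, 8.5], 130]
    - [[0, 0, 0], [0, 0, 8.5], 130]
    - [[0, 0, 0], [0, 0, 8.5], 130]
    - [[0, 0, 0], [0, 0, 8.5], 130]
    - [[0, 0, 0], [0, 0, 8.5], 130]
    - [[0, 0, 0], [0, 0, 8.5], 130]

```text
clock: 17.4
eef_pos: [0.5686, -0.0611, 0.1823]
orientation: [0.634, 0.773, 0.003, 0.006]
contact_force: [-0.7, -0.0, 0.7]
finger_gap: 0.0418
```

>>> arm_command:
  series:
    - [[0, 0, 0], [0, 0, 8.5], 130]
    - [[0, 0, 0], [0, 0, 8.5], 130]
    - [[0, 0, 0], [0, 0, 8.5], 130]
    - [[0, 0, 0], [0, 0, 8.5], 130]
    - [[0, 0, 0], [0, 0, 8.5], 130]
    - [[0, 0, 0], [0, 0, 8.5], 130]
    - [[0, 0, 0], [0, 0, 8.5], 130]
    - [[0, 0, 0], [0, 0, 8.5], 130]
    - [[0, 0, 0], [0, 0, 8.5], 130]
    - [[0, 0, 0], [0, 0, 8.5], 130]

```text
clock: 18.4
eef_pos: [0.5689, -0.061, 0.1832]
orientation: [0.991, 0.134, 0.009, 0.003]
contact_force: [-0.9, -1.4, -0.3]
finger_gap: 0.0417
```

>>> arm_command:
  series:
    - [[0, 0, 0], [0, 0, 8.5], 130]
    - [[0, 0, 0], [0, 0, 8.5], 130]
    - [[0, 0, 0], [0, 0, 8.5], 130]
    - [[0, 0, 0], [0, 0, 8.5], 130]
    - [[0, 0, 0], [0, 0, 6.5], 130]
    - [[0, 0, 0], [0, 0, 0], 130]

```text
clock: 19.0
eef_pos: [0.569, -0.0609, 0.1837]
orientation: [0.975, -0.224, 0.01, -0.0]
contact_force: [0.2, -0.4, -0.4]
finger_gap: 0.0414
```

```bash
python3 -c "
from h import *
o=st([.5664,-.0607,.136]);R=Ro.from_quat(o['orientation']).as_matrix();print((R.T@[0,0,-1]).round(4),'turn rz',np.degrees(yy(o)+2.032))"
```

```text
t 19.0 p [ 0.569  -0.0609  0.1837] yyaw -2.0227 z [ 0.02  -0.004 -1.   ] j6 1.718 F [ 0.2 -0.4 -0.4] M [-0.01  0.05 -0.  ] gap 0.0414
to target, tool mm [-3.4  1.2 47.6]
[-0.02    0.0052  0.9998] turn rz 0.5340388608704612
```

>>> arm_command:
  series:
    - [[-2.5, 1, 0], [-0.3, -1.1, 0.5], 130]
    - [[0, 0, 20], [0, 0, 0], 130]
    - [[0, 0, 20], [0, 0, 0], 130]
    - [[0, 0, 4], [0, 0, 0], 130]
    - [[0, 0, 0], [0, 0, 0], 130]

```text
clock: 19.5
eef_pos: [0.5673, -0.0612, 0.1399]
orientation: [0.974, -0.225, 0.001, 0.0]
contact_force: [-0.2, -0.6, -0.5]
finger_gap: 0.0419
```

```bash
python3 -c "
from h import *
o=st([.5664,-.0607,.136]);R=Ro.from_quat(o['orientation']).as_matrix();print((R.T@[0,0,-1]).round(4),'turn rz',np.degrees(yy(o)+2.032))"
```

```text
t 19.5 p [ 0.5673 -0.0612  0.1399] yyaw -2.025 z [ 0.001 -0.001 -1.   ] j6 1.722 F [-0.2 -0.6 -0.5] M [-0.02  0.02 -0.04] gap 0.0419
to target, tool mm [-1.  -0.   3.9]
[-1.3e-03 -3.0e-04  1.0e+00] turn rz 0.39851575142841567
```

>>> arm_command:
  series:
    - [[-1, 0, 2.5], [0, 0, 0.4], 180]
    - [[0, 0, 0], [0, 0, 0], 255]
    - [[0, 0, 0], [0, 0, 0], 255]
    - [[0, 0, 0], [0, 0, 0], 255]

```text
clock: 19.9
eef_pos: [0.5671, -0.0609, 0.1386]
orientation: [0.974, -0.228, 0.002, 0.0]
contact_force: [-0.6, -0.8, -5.0]
finger_gap: 0.0104
```

```bash
python3 -c "
from h import *
o=st([.5664,-.0607,.136]);d=yy(o)-np.pi/2+2*np.pi-.203;print('dial',d,np.degrees(5.50-d))"
```

```text
t 19.9 p [ 0.5671 -0.0609  0.1386] yyaw -2.0315 z [ 0.003 -0.002 -1.   ] j6 1.729 F [-0.6 -0.8 -5. ] M [-0.02 -0.13 -0.06] gap 0.0104
to target, tool mm [-0.7  0.1  2.5]
dial 2.477896557754344 173.15377249263423
```

>>> arm_command:
  series:
    - [[0, 0, 0], [0, 0, -8.5], 255]
    - [[0, 0, 0], [0, 0, -8.5], 255]
    - [[0, 0, 0], [0, 0, -8.5], 255]
    - [[0, 0, 0], [0, 0, -8.5], 255]
    - [[0, 0, 0], [0, 0, -8.5], 255]
    - [[0, 0, 0], [0, 0, -8.5], 255]
    - [[0, 0, 0], [0, 0, -8.5], 255]
    - [[0, 0, 0], [0, 0, -8.5], 255]
    - [[0, 0, 0], [0, 0, -8.5], 255]
    - [[0, 0, 0], [0, 0, -8.5], 255]

```text
clock: 20.9
eef_pos: [0.5668, -0.0599, 0.1385]
orientation: [0.867, 0.498, 0.002, 0.0]
contact_force: [0.2, 0.7, -2.7]
finger_gap: 0.0109
```

>>> arm_command:
  series:
    - [[0, 0, 0], [0, 0, -8.5], 255]
    - [[0, 0, 0], [0, 0, -8.5], 255]
    - [[0, 0, 0], [0, 0, -8.5], 255]
    - [[0, 0, 0], [0, 0, -8.5], 255]
    - [[0, 0, 0], [0, 0, -8.5], 255]
    - [[0, 0, 0], [0, 0, -8.5], 255]
    - [[0, 0, 0], [0, 0, -8.5], 255]
    - [[0, 0, 0], [0, 0, -8.5], 255]
    - [[0, 0, 0], [0, 0, -4], 255]
    - [[0, 0, 0], [0, 0, 0], 255]

```text
clock: 21.9
eef_pos: [0.5659, -0.0601, 0.1385]
orientation: [0.401, 0.916, 0.001, 0.0]
contact_force: [0.7, -0.1, -2.7]
finger_gap: 0.0108
```

```bash
python3 -c "
from h import *
o=st([.5664,-.0607,.136]);d=yy(o)-np.pi/2+2*np.pi-.203;print('dial',d,np.degrees(5.50-d))
im=robot.get_image('wrist');cv2.imwrite('pics/w7.png',cv2.resize(im['color'][120:330,150:380,::-1],None,fx=2.8,fy=2.8,interpolation=2))"
```

```text
t 21.9 p [ 0.5659 -0.0601  0.1385] yyaw 0.7466 z [ 0.002  0.003 -1.   ] j6 -1.052 F [ 0.7 -0.1 -2.7] M [-0.01  0.    0.08] gap 0.0108
to target, tool mm [-0.8 -0.1  2.5]
dial 5.255963048808827 13.982287348494298
```

View pics/w7.png

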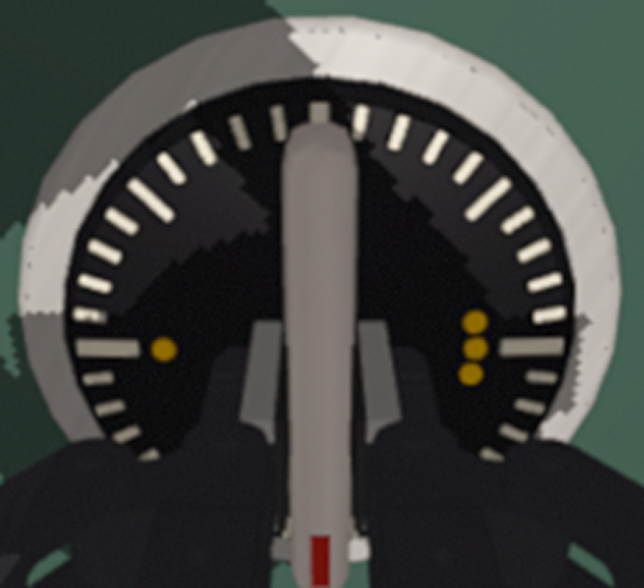

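The index is hidden behind the finger at the lower right, so I'll rely on the tool reading, which agreed with the 30 mark to within 0.03 rad. About 14 degrees remain.

>>> arm_command:
  series:
    - [[0, 0, 0], [0, 0, -7], 255]
    - [[0, 0, 0], [0, 0, -4], 255]
    - [[0, 0, 0], [0, 0, 0], 255]

```text
clock: 22.25
eef_pos: [0.5658, -0.0602, 0.1385]
orientation: [0.311, 0.95, 0.001, 0.0]
contact_force: [0.7, -0.1, -2.2]
finger_gap: 0.0103
```

```bash
python3 -c "
from h import *
o=st([.5664,-.0607,.136]);d=yy(o)-np.pi/2+2*np.pi-.203;print('dial',d,np.degrees(5.50-d))"
```

```text
t 22.25 p [ 0.5658 -0.0602  0.1385] yyaw 0.9389 z [ 0.001  0.002 -1.   ] j6 -1.245 F [ 0.7 -0.1 -2.2] M [0.02 0.02 0.04] gap 0.0103
to target, tool mm [-0.8 -0.1  2.5]
dial 5.448246029677223 2.96528407254046
```

>>> arm_command:
  series:
    - [[0, 0, 0], [0, 0, -2.5], 255]
    - [[0, 0, 0], [0, 0, 0], 255]

```text
clock: 22.45
eef_pos: [0.5658, -0.0602, 0.1385]
orientation: [0.292, 0.956, 0.001, 0.0]
contact_force: [0.3, 0.7, -2.9]
finger_gap: 0.0107
```

```bash
python3 -c "
from h import *
o=st([.5664,-.0607,.136]);d=yy(o)-np.pi/2+2*np.pi-.203;print('dial',d,np.degrees(5.50-d))
im=robot.get_image('wrist');cv2.imwrite('pics/w8.png',im['color'][:,:,::-1])"
```

```text
t 22.45 p [ 0.5658 -0.0602  0.1385] yyaw 0.9784 z [ 0.001  0.002 -1.   ] j6 -1.284 F [ 0.3  0.7 -2.9] M [-0.08  0.03  0.04] gap 0.0107
to target, tool mm [-0.8 -0.1  2.5]
dial 5.487820900789944 0.6978109830073173
```

View pics/w8.png

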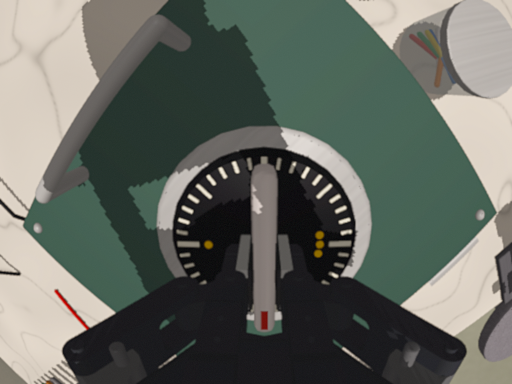

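35 is set at 5.49. I'll turn right to just above 4.5, then feel slowly with the grip cut to 20 N so that it slips rather than forces.

>>> arm_command:
  series:
    - [[0, 0, 0], [0, 0, 6], 255]
    - [[0, 0, 0], [0, 0, 6], 255]
    - [[0, 0, 0], [0, 0, 6], 255]
    - [[0, 0, 0], [0, 0, 6], 255]
    - [[0, 0, 0], [0, 0, 6], 255]
    - [[0, 0, 0], [0, 0, 6], 255]
    - [[0, 0, 0], [0, 0, 6], 255]
    - [[0, 0, 0], [0, 0, 3], 255]
    - [[0, 0, 0], [0, 0, 0], 255]
    - [[0, 0, 0], [0, 0, 0], 255]
  newtons: 20

```text
clock: 23.5
eef_pos: [0.5663, -0.0599, 0.1386]
orientation: [0.655, 0.756, 0.001, 0.0]
contact_force: [0.0, -1.0, -3.1]
finger_gap: 0.0111
```

```bash
cat > s.py <<'E'
from h import *
o=robot.observe();R=Ro.from_quat(o["orientation"]).as_matrix()
d=yy(o)-np.pi/2+2*np.pi-.203
print('t',round(o['clock'],2),'dial',d.round(4),'deg',np.degrees(d).round(2),'Mz',o['wrist_torque'].round(3),'eff6',o['effort'][5].round(3),'gap',round(o['finger_gap'],4),'F',o['contact_force'].round(1),'z',R[:2,2].round(3))
E
python3 s.py
```

```text
t 23.5 dial 4.6528 deg 266.58 Mz [-0.002  0.012  0.049] eff6 0.03 gap 0.0111 F [ 0.  -1.  -3.1] z [0.002 0.002]
```

>>> arm_command:
  series:
    - [[0, 0, 0], [0, 0, 2], 255]
    - [[0, 0, 0], [0, 0, 2], 255]
    - [[0, 0, 0], [0, 0, 2], 255]
    - [[0, 0, 0], [0, 0, 2], 255]

```text
clock: 23.9
eef_pos: [0.5664, -0.0598, 0.1385]
orientation: [0.707, 0.707, 0.001, 0.0]
contact_force: [1.4, 0.1, -3.1]
finger_gap: 0.011
```

```bash
python3 s.py
```

```text
t 23.9 dial 4.5098 deg 258.4 Mz [-0.004  0.063  0.04 ] eff6 -0.178 gap 0.011 F [ 1.4  0.1 -3.1] z [0.002 0.001]
```

>>> arm_command:
  series:
    - [[0, 0, 0], [0, 0, 0.75], 255]
    - [[0, 0, 0], [0, 0, 0.75], 255]
    - [[0, 0, 0], [0, 0, 0.75], 255]

```text
clock: 24.2
eef_pos: [0.5664, -0.0598, 0.1385]
orientation: [0.721, 0.693, 0.001, 0.0]
contact_force: [0.2, -0.0, -3.9]
finger_gap: 0.0108
```

```bash
python3 s.py
```

```text
t 24.2 dial 4.4695 deg 256.08 Mz [ 0.06  -0.077  0.037] eff6 -0.022 gap 0.0108 F [ 0.2 -0.  -3.9] z [0.003 0.001]
```

>>> arm_command:
  series:
    - [[0, 0, 0], [0, 0, 0.8], 255]
    - [[0, 0, 0], [0, 0, 0.8], 255]
    - [[0, 0, 0], [0, 0, 0.8], 255]

```text
clock: 24.5
eef_pos: [0.5665, -0.0599, 0.1385]
orientation: [0.736, 0.677, 0.001, 0.0]
contact_force: [0.3, 0.1, -2.8]
finger_gap: 0.0108
```

```bash
python3 s.py
```

```text
t 24.5 dial 4.4247 deg 253.52 Mz [-0.01  -0.03   0.104] eff6 -0.008 gap 0.0108 F [ 0.3  0.1 -2.8] z [0.003 0.001]
```

>>> arm_command:
  series:
    - [[0, 0, 0], [0, 0, 0.7], 255]
    - [[0, 0, 0], [0, 0, 0.7], 255]
    - [[0, 0, 0], [0, 0, 0.7], 255]

```text
clock: 24.8
eef_pos: [0.5665, -0.0599, 0.1385]
orientation: [0.75, 0.662, 0.001, 0.0]
contact_force: [0.3, 0.2, -3.1]
finger_gap: 0.0108
```

```bash
python3 s.py
```

```text
t 24.8 dial 4.385 deg 251.24 Mz [0.008 0.01  0.054] eff6 0.008 gap 0.0108 F [ 0.3  0.2 -3.1] z [0.003 0.001]
```

>>> arm_command:
  series:
    - [[0, 0, 0], [0, 0, 0.7], 255]
    - [[0, 0, 0], [0, 0, 0.7], 255]
    - [[0, 0, 0], [0, 0, 0.7], 255]

```text
clock: 25.1
eef_pos: [0.5665, -0.0599, 0.1385]
orientation: [0.763, 0.647, 0.001, 0.0]
contact_force: [-0.1, -1.1, -2.9]
finger_gap: 0.0111
```

```bash
python3 s.py
```

```text
t 25.1 dial 4.3451 deg 248.96 Mz [-0.     0.006  0.068] eff6 -0.002 gap 0.0111 F [-0.1 -1.1 -2.9] z [0.003 0.001]
```

>>> arm_command:
  series:
    - [[0, 0, 0], [0, 0, 0.7], 255]
    - [[0, 0, 0], [0, 0, 0.7], 255]
    - [[0, 0, 0], [0, 0, 0.7], 255]

```text
clock: 25.4
eef_pos: [0.5666, -0.0599, 0.1385]
orientation: [0.776, 0.631, 0.001, 0.0]
contact_force: [0.3, -0.1, -3.2]
finger_gap: 0.011
```

```bash
python3 s.py
```

```text
t 25.4 dial 4.3051 deg 246.67 Mz [ 0.024 -0.066  0.065] eff6 -0.021 gap 0.011 F [ 0.3 -0.1 -3.2] z [0.003 0.001]
```

>>> arm_command:
  series:
    - [[0, 0, 0], [0, 0, 0.7], 255]
    - [[0, 0, 0], [0, 0, 0.7], 255]
    - [[0, 0, 0], [0, 0, 0.7], 255]

```text
clock: 25.7
eef_pos: [0.5666, -0.0599, 0.1385]
orientation: [0.788, 0.616, 0.001, 0.0]
contact_force: [0.7, -0.5, -3.1]
finger_gap: 0.0111
```

```bash
python3 s.py
```

```text
t 25.7 dial 4.2651 deg 244.37 Mz [-0.007 -0.044  0.099] eff6 -0.01 gap 0.0111 F [ 0.7 -0.5 -3.1] z [0.003 0.001]
```

>>> arm_command:
  series:
    - [[0, 0, 0], [0, 0, 0.7], 255]
    - [[0, 0, 0], [0, 0, 0.7], 255]
    - [[0, 0, 0], [0, 0, 0.7], 255]

```text
clock: 26.0
eef_pos: [0.5666, -0.0599, 0.1386]
orientation: [0.8, 0.6, 0.002, 0.0]
contact_force: [-0.1, 0.2, -3.5]
finger_gap: 0.0109
```

```bash
python3 s.py
```

```text
t 26.0 dial 4.2249 deg 242.07 Mz [ 0.03  -0.036  0.056] eff6 -0.012 gap 0.0109 F [-0.1  0.2 -3.5] z [0.003 0.001]
```

>>> arm_command:
  series:
    - [[0, 0, 0], [0, 0, 0.7], 255]
    - [[0, 0, 0], [0, 0, 0.7], 255]
    - [[0, 0, 0], [0, 0, 0.7], 255]

```text
clock: 26.3
eef_pos: [0.5666, -0.0599, 0.1385]
orientation: [0.812, 0.584, 0.002, 0.0]
contact_force: [0.9, -0.2, -3.6]
finger_gap: 0.011
```

```bash
python3 s.py
```

```text
t 26.3 dial 4.1851 deg 239.79 Mz [-0.015 -0.028  0.09 ] eff6 -0.014 gap 0.011 F [ 0.9 -0.2 -3.6] z [0.003 0.001]
```

>>> arm_command:
  series:
    - [[0, 0, 0], [0, 0, 0.7], 255]
    - [[0, 0, 0], [0, 0, 0.7], 255]
    - [[0, 0, 0], [0, 0, 0.7], 255]

```text
clock: 26.6
eef_pos: [0.5667, -0.0599, 0.1385]
orientation: [0.823, 0.567, 0.002, 0.0]
contact_force: [0.3, 0.1, -3.0]
finger_gap: 0.0109
```

```bash
python3 s.py
```

```text
t 26.6 dial 4.1452 deg 237.5 Mz [-0.054 -0.036  0.081] eff6 -0.029 gap 0.0109 F [ 0.3  0.1 -3. ] z [0.003 0.001]
```

>>> arm_command:
  series:
    - [[0, 0, 0], [0, 0, 0.7], 255]
    - [[0, 0, 0], [0, 0, 0.7], 255]
    - [[0, 0, 0], [0, 0, 0.7], 255]

```text
clock: 26.9
eef_pos: [0.5667, -0.0599, 0.1385]
orientation: [0.835, 0.551, 0.002, 0.0]
contact_force: [0.9, -0.9, -2.5]
finger_gap: 0.0111
```

```bash
python3 s.py
```

```text
t 26.9 dial 4.1051 deg 235.2 Mz [-0.071 -0.097  0.043] eff6 -0.011 gap 0.0111 F [ 0.9 -0.9 -2.5] z [0.003 0.001]
```

>>> arm_command:
  series:
    - [[0, 0, 0], [0, 0, 0.7], 255]
    - [[0, 0, 0], [0, 0, 0.7], 255]
    - [[0, 0, 0], [0, 0, 0.7], 255]

```text
clock: 27.2
eef_pos: [0.5667, -0.0599, 0.1385]
orientation: [0.845, 0.534, 0.002, 0.0]
contact_force: [0.5, -0.9, -2.6]
finger_gap: 0.0108
```

```bash
python3 s.py
```

```text
t 27.2 dial 4.0653 deg 232.92 Mz [-0.049 -0.043  0.024] eff6 -0.031 gap 0.0108 F [ 0.5 -0.9 -2.6] z [0.003 0.001]
```

>>> arm_command:
  series:
    - [[0, 0, 0], [0, 0, 0.7], 255]
    - [[0, 0, 0], [0, 0, 0.7], 255]
    - [[0, 0, 0], [0, 0, 0.7], 255]

```text
clock: 27.5
eef_pos: [0.5668, -0.0599, 0.1386]
orientation: [0.856, 0.517, 0.002, 0.0]
contact_force: [0.6, 0.3, -3.1]
finger_gap: 0.0109
```

```bash
python3 s.py
```

```text
t 27.5 dial 4.0251 deg 230.62 Mz [ 0.026 -0.086  0.077] eff6 -0.028 gap 0.0109 F [ 0.6  0.3 -3.1] z [0.003 0.001]
```

>>> arm_command:
  series:
    - [[0, 0, 0], [0, 0, 0.7], 255]
    - [[0, 0, 0], [0, 0, 0.7], 255]
    - [[0, 0, 0], [0, 0, 0.7], 255]

```text
clock: 27.8
eef_pos: [0.5668, -0.06, 0.1385]
orientation: [0.866, 0.5, 0.002, 0.0]
contact_force: [1.2, 0.2, -3.6]
finger_gap: 0.011
```

```bash
python3 s.py
```

```text
t 27.8 dial 3.985 deg 228.32 Mz [-0.024 -0.092  0.119] eff6 -0.008 gap 0.011 F [ 1.2  0.2 -3.6] z [0.003 0.001]
```

>>> arm_command:
  series:
    - [[0, 0, 0], [0, 0, 0.7], 255]
    - [[0, 0, 0], [0, 0, 0.7], 255]
    - [[0, 0, 0], [0, 0, 0.7], 255]

```text
clock: 28.1
eef_pos: [0.5668, -0.06, 0.1385]
orientation: [0.876, 0.482, 0.002, 0.0]
contact_force: [0.7, -0.7, -3.3]
finger_gap: 0.0108
```

```bash
python3 s.py
```

```text
t 28.1 dial 3.9451 deg 226.04 Mz [ 0.001 -0.058  0.026] eff6 -0.021 gap 0.0108 F [ 0.7 -0.7 -3.3] z [0.003 0.001]
```

>>> arm_command:
  series:
    - [[0, 0, 0], [0, 0, 0.7], 255]
    - [[0, 0, 0], [0, 0, 0.7], 255]
    - [[0, 0, 0], [0, 0, 0.7], 255]

```text
clock: 28.4
eef_pos: [0.5668, -0.06, 0.1385]
orientation: [0.886, 0.465, 0.002, 0.0]
contact_force: [0.8, -0.6, -4.1]
finger_gap: 0.011
```

```bash
python3 s.py; python3 -c "
from h import *
im=robot.get_image('wrist');cv2.imwrite('pics/w9.png',im['color'][:,:,::-1])"
```

```text
t 28.4 dial 3.905 deg 223.74 Mz [-0.019 -0.12   0.088] eff6 -0.016 gap 0.011 F [ 0.8 -0.6 -4.1] z [0.003 0.001]
```

View pics/w9.png

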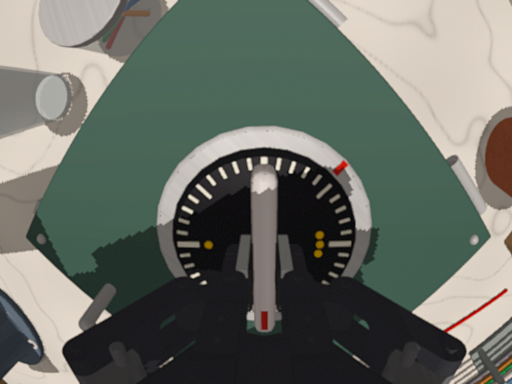

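The dial follows: the index at (341,167) sits by the 25 line (dial about 3.9), and the bar is still parallel to the pads. I'll keep feeling.

>>> arm_command:
  series:
    - [[0, 0, 0], [0, 0, 0.7], 255]
    - [[0, 0, 0], [0, 0, 0.7], 255]
    - [[0, 0, 0], [0, 0, 0.7], 255]

```text
clock: 28.75
eef_pos: [0.5669, -0.06, 0.1385]
orientation: [0.895, 0.447, 0.002, 0.0]
contact_force: [0.7, -0.6, -4.5]
finger_gap: 0.0112
```

```bash
python3 s.py
```

```text
t 28.75 dial 3.8653 deg 221.46 Mz [ 0.039 -0.082  0.091] eff6 0.036 gap 0.0112 F [ 0.7 -0.6 -4.5] z [0.003 0.001]
```

>>> arm_command:
  series:
    - [[0, 0, 0], [0, 0, 0.7], 255]
    - [[0, 0, 0], [0, 0, 0.7], 255]
    - [[0, 0, 0], [0, 0, 0.7], 255]

```text
clock: 29.05
eef_pos: [0.5669, -0.06, 0.1385]
orientation: [0.903, 0.429, 0.002, 0.0]
contact_force: [0.9, -0.5, -3.9]
finger_gap: 0.0108
```

```bash
python3 s.py
```

```text
t 29.05 dial 3.8254 deg 219.18 Mz [-0.011 -0.069  0.079] eff6 -0.021 gap 0.0108 F [ 0.9 -0.5 -3.9] z [0.004 0.001]
```

>>> arm_command:
  series:
    - [[0, 0, 0], [0, 0, 0.7], 255]
    - [[0, 0, 0], [0, 0, 0.7], 255]
    - [[0, 0, 0], [0, 0, 0.7], 255]

```text
clock: 29.35
eef_pos: [0.5669, -0.0601, 0.1385]
orientation: [0.912, 0.411, 0.002, 0.0]
contact_force: [0.7, -0.3, -3.8]
finger_gap: 0.0108
```

```bash
python3 s.py
```

```text
t 29.35 dial 3.7852 deg 216.87 Mz [-0.069 -0.143 -0.009] eff6 -0.052 gap 0.0108 F [ 0.7 -0.3 -3.8] z [0.004 0.001]
```

>>> arm_command:
  series:
    - [[0, 0, 0], [0, 0, 0.7], 255]
    - [[0, 0, 0], [0, 0, 0.7], 255]
    - [[0, 0, 0], [0, 0, 0.7], 255]

```text
clock: 29.65
eef_pos: [0.5669, -0.06, 0.1385]
orientation: [0.92, 0.392, 0.002, 0.0]
contact_force: [0.4, -0.8, -3.7]
finger_gap: 0.0109
```

```bash
python3 s.py
```

```text
t 29.65 dial 3.745 deg 214.57 Mz [-0.046 -0.045  0.13 ] eff6 -0.026 gap 0.0109 F [ 0.4 -0.8 -3.7] z [0.004 0.001]
```

>>> arm_command:
  series:
    - [[0, 0, 0], [0, 0, 0.7], 255]
    - [[0, 0, 0], [0, 0, 0.7], 255]
    - [[0, 0, 0], [0, 0, 0.7], 255]

```text
clock: 29.95
eef_pos: [0.567, -0.0601, 0.1385]
orientation: [0.927, 0.374, 0.002, 0.0]
contact_force: [1.2, -0.4, -3.4]
finger_gap: 0.0109
```

```bash
python3 s.py
```

```text
t 29.95 dial 3.705 deg 212.28 Mz [-0.05  -0.097  0.057] eff6 -0.009 gap 0.0109 F [ 1.2 -0.4 -3.4] z [0.004 0.001]
```

>>> arm_command:
  series:
    - [[0, 0, 0], [0, 0, 0.7], 255]
    - [[0, 0, 0], [0, 0, 0.7], 255]
    - [[0, 0, 0], [0, 0, 0.7], 255]

```text
clock: 30.25
eef_pos: [0.567, -0.0601, 0.1386]
orientation: [0.935, 0.355, 0.002, 0.0]
contact_force: [0.7, 0.2, -2.8]
finger_gap: 0.0109
```

```bash
python3 s.py
```

```text
t 30.25 dial 3.6653 deg 210.01 Mz [-0.038 -0.002  0.076] eff6 -0.022 gap 0.0109 F [ 0.7  0.2 -2.8] z [0.004 0.001]
```

>>> arm_command:
  series:
    - [[0, 0, 0], [0, 0, 0.7], 255]
    - [[0, 0, 0], [0, 0, 0.7], 255]
    - [[0, 0, 0], [0, 0, 0.7], 255]

```text
clock: 30.55
eef_pos: [0.567, -0.0601, 0.1385]
orientation: [0.942, 0.337, 0.002, 0.0]
contact_force: [1.0, -0.1, -3.8]
finger_gap: 0.0108
```

```bash
python3 s.py
```

```text
t 30.55 dial 3.6253 deg 207.71 Mz [-0.09  -0.129  0.127] eff6 -0.001 gap 0.0108 F [ 1.  -0.1 -3.8] z [0.004 0.001]
```

>>> arm_command:
  series:
    - [[0, 0, 0], [0, 0, 0.7], 255]
    - [[0, 0, 0], [0, 0, 0.7], 255]
    - [[0, 0, 0], [0, 0, 0.7], 255]

```text
clock: 30.85
eef_pos: [0.567, -0.0601, 0.1385]
orientation: [0.948, 0.318, 0.002, 0.0]
contact_force: [1.4, 0.2, -4.4]
finger_gap: 0.0107
```

```bash
python3 s.py
```

```text
t 30.85 dial 3.5853 deg 205.42 Mz [ 0.01  -0.086  0.127] eff6 -0.015 gap 0.0107 F [ 1.4  0.2 -4.4] z [0.004 0.001]
```

>>> arm_command:
  series:
    - [[0, 0, 0], [0, 0, 0.7], 255]
    - [[0, 0, 0], [0, 0, 0.7], 255]
    - [[0, 0, 0], [0, 0, 0.7], 255]

```text
clock: 31.15
eef_pos: [0.567, -0.0602, 0.1385]
orientation: [0.954, 0.299, 0.002, 0.0]
contact_force: [0.9, -1.1, -3.6]
finger_gap: 0.0109
```

```bash
python3 s.py
```

```text
t 31.15 dial 3.545 deg 203.12 Mz [-0.055 -0.107  0.075] eff6 -0.029 gap 0.0109 F [ 0.9 -1.1 -3.6] z [0.004 0.001]
```

>>> arm_command:
  series:
    - [[0, 0, 0], [0, 0, 0.7], 255]
    - [[0, 0, 0], [0, 0, 0.7], 255]
    - [[0, 0, 0], [0, 0, 0.7], 255]

```text
clock: 31.45
eef_pos: [0.567, -0.0602, 0.1385]
orientation: [0.96, 0.279, 0.002, 0.0]
contact_force: [1.1, -0.2, -3.5]
finger_gap: 0.0115
```

```bash
python3 s.py
```

```text
t 31.45 dial 3.5051 deg 200.82 Mz [-0.055 -0.191  0.088] eff6 -0.04 gap 0.0115 F [ 1.1 -0.2 -3.5] z [0.004 0.001]
```

>>> arm_command:
  series:
    - [[0, 0, 0], [0, 0, 0.7], 255]
    - [[0, 0, 0], [0, 0, 0.7], 255]
    - [[0, 0, 0], [0, 0, 0.7], 255]

```text
clock: 31.75
eef_pos: [0.5671, -0.0602, 0.1385]
orientation: [0.966, 0.26, 0.002, 0.0]
contact_force: [0.3, -0.5, -3.5]
finger_gap: 0.0109
```

```bash
python3 s.py
```

```text
t 31.75 dial 3.4651 deg 198.54 Mz [-0.061 -0.116  0.101] eff6 -0.008 gap 0.0109 F [ 0.3 -0.5 -3.5] z [0.004 0.001]
```

>>> arm_command:
  series:
    - [[0, 0, 0], [0, 0, 0.7], 255]
    - [[0, 0, 0], [0, 0, 0.7], 255]
    - [[0, 0, 0], [0, 0, 0.7], 255]

```text
clock: 32.05
eef_pos: [0.5671, -0.0602, 0.1385]
orientation: [0.971, 0.241, 0.002, 0.0]
contact_force: [0.9, 0.2, -3.5]
finger_gap: 0.0105
```

```bash
python3 s.py
```

```text
t 32.05 dial 3.4254 deg 196.26 Mz [-0.076 -0.048  0.013] eff6 -0.039 gap 0.0105 F [ 0.9  0.2 -3.5] z [0.004 0.   ]
```

>>> arm_command:
  series:
    - [[0, 0, 0], [0, 0, 0.7], 255]
    - [[0, 0, 0], [0, 0, 0.7], 255]
    - [[0, 0, 0], [0, 0, 0.7], 255]

```text
clock: 32.35
eef_pos: [0.5671, -0.0603, 0.1385]
orientation: [0.975, 0.222, 0.002, 0.0]
contact_force: [1.2, 0.4, -4.2]
finger_gap: 0.0109
```

```bash
python3 s.py
```

```text
t 32.35 dial 3.3855 deg 193.97 Mz [-0.152 -0.089  0.077] eff6 -0.028 gap 0.0109 F [ 1.2  0.4 -4.2] z [0.004 0.   ]
```

>>> arm_command:
  series:
    - [[0, 0, 0], [0, 0, 0.7], 255]
    - [[0, 0, 0], [0, 0, 0.7], 255]
    - [[0, 0, 0], [0, 0, 0.7], 255]

```text
clock: 32.65
eef_pos: [0.5671, -0.0603, 0.1385]
orientation: [0.979, 0.202, 0.002, 0.0]
contact_force: [0.7, 0.4, -3.2]
finger_gap: 0.0108
```

```bash
python3 s.py
```

```text
t 32.65 dial 3.3456 deg 191.69 Mz [-0.1   -0.11   0.072] eff6 -0.025 gap 0.0108 F [ 0.7  0.4 -3.2] z [0.004 0.   ]
```

>>> arm_command:
  series:
    - [[0, 0, 0], [0, 0, 0.7], 255]
    - [[0, 0, 0], [0, 0, 0.7], 255]
    - [[0, 0, 0], [0, 0, 0.7], 255]

```text
clock: 32.95
eef_pos: [0.5671, -0.0603, 0.1386]
orientation: [0.983, 0.182, 0.002, 0.0]
contact_force: [1.1, -0.8, -3.1]
finger_gap: 0.0105
```

```bash
python3 s.py
```

```text
t 32.95 dial 3.3056 deg 189.4 Mz [-0.084 -0.14   0.079] eff6 -0.028 gap 0.0105 F [ 1.1 -0.8 -3.1] z [0.004 0.   ]
```

>>> arm_command:
  series:
    - [[0, 0, 0], [0, 0, 0.7], 255]
    - [[0, 0, 0], [0, 0, 0.7], 255]
    - [[0, 0, 0], [0, 0, 0.7], 255]

```text
clock: 33.25
eef_pos: [0.5671, -0.0603, 0.1385]
orientation: [0.987, 0.163, 0.002, 0.0]
contact_force: [0.8, -0.9, -3.7]
finger_gap: 0.011
```

```bash
python3 s.py
```

```text
t 33.25 dial 3.2654 deg 187.1 Mz [-0.064 -0.111  0.111] eff6 -0.035 gap 0.011 F [ 0.8 -0.9 -3.7] z [0.004 0.   ]
```

>>> arm_command:
  series:
    - [[0, 0, 0], [0, 0, 0.7], 255]
    - [[0, 0, 0], [0, 0, 0.7], 255]
    - [[0, 0, 0], [0, 0, 0.7], 255]

```text
clock: 33.55
eef_pos: [0.5671, -0.0604, 0.1385]
orientation: [0.99, 0.143, 0.002, 0.0]
contact_force: [1.2, -0.9, -3.6]
finger_gap: 0.0113
```

```bash
python3 s.py
```

```text
t 33.55 dial 3.2254 deg 184.8 Mz [-0.109 -0.07   0.081] eff6 -0.008 gap 0.0113 F [ 1.2 -0.9 -3.6] z [0.004 0.   ]
```

>>> arm_command:
  series:
    - [[0, 0, 0], [0, 0, 0.7], 255]
    - [[0, 0, 0], [0, 0, 0.7], 255]
    - [[0, 0, 0], [0, 0, 0.7], 255]

```text
clock: 33.85
eef_pos: [0.5671, -0.0604, 0.1385]
orientation: [0.992, 0.123, 0.002, 0.0]
contact_force: [1.2, -0.9, -3.4]
finger_gap: 0.0106
```

```bash
python3 s.py
```

```text
t 33.85 dial 3.1856 deg 182.52 Mz [-0.13  -0.109  0.064] eff6 -0.021 gap 0.0106 F [ 1.2 -0.9 -3.4] z [0.004 0.   ]
```

>>> arm_command:
  series:
    - [[0, 0, 0], [0, 0, 0.7], 255]
    - [[0, 0, 0], [0, 0, 0.7], 255]
    - [[0, 0, 0], [0, 0, 0.7], 255]

```text
clock: 34.15
eef_pos: [0.5671, -0.0605, 0.1385]
orientation: [0.995, 0.103, 0.002, 0.0]
contact_force: [0.7, 0.0, -3.6]
finger_gap: 0.011
```

```bash
python3 s.py
```

```text
t 34.15 dial 3.1456 deg 180.23 Mz [-0.169 -0.082  0.057] eff6 -0.038 gap 0.011 F [ 0.7  0.  -3.6] z [0.004 0.   ]
```

>>> arm_command:
  series:
    - [[0, 0, 0], [0, 0, 0.7], 255]
    - [[0, 0, 0], [0, 0, 0.7], 255]
    - [[0, 0, 0], [0, 0, 0.7], 255]

```text
clock: 34.45
eef_pos: [0.5671, -0.0604, 0.1385]
orientation: [0.997, 0.083, 0.002, 0.0]
contact_force: [0.6, -0.4, -4.2]
finger_gap: 0.0108
```

```bash
python3 s.py
```

```text
t 34.45 dial 3.1056 deg 177.94 Mz [-0.143 -0.077  0.039] eff6 -0.078 gap 0.0108 F [ 0.6 -0.4 -4.2] z [0.004 0.   ]
```

>>> arm_command:
  series:
    - [[0, 0, 0], [0, 0, 0.7], 255]
    - [[0, 0, 0], [0, 0, 0.7], 255]
    - [[0, 0, 0], [0, 0, 0.7], 255]

```text
clock: 34.75
eef_pos: [0.5671, -0.0605, 0.1385]
orientation: [0.998, 0.063, 0.002, 0.0]
contact_force: [0.5, -0.9, -4.8]
finger_gap: 0.011
```

```bash
python3 s.py
```

```text
t 34.75 dial 3.0654 deg 175.63 Mz [-0.18  -0.067  0.011] eff6 -0.066 gap 0.011 F [ 0.5 -0.9 -4.8] z [0.004 0.   ]
```

>>> arm_command:
  series:
    - [[0, 0, 0], [0, 0, 0.7], 255]
    - [[0, 0, 0], [0, 0, 0.7], 255]
    - [[0, 0, 0], [0, 0, 0.7], 255]

```text
clock: 35.05
eef_pos: [0.5672, -0.0605, 0.1385]
orientation: [0.999, 0.043, 0.002, 0.0]
contact_force: [0.8, -0.7, -3.2]
finger_gap: 0.0112
```

```bash
python3 s.py
```

```text
t 35.05 dial 3.0254 deg 173.34 Mz [-0.149 -0.113  0.07 ] eff6 -0.058 gap 0.0112 F [ 0.8 -0.7 -3.2] z [0.004 0.   ]
```

>>> arm_command:
  series:
    - [[0, 0, 0], [0, 0, 0.7], 255]
    - [[0, 0, 0], [0, 0, 0.7], 255]
    - [[0, 0, 0], [0, 0, 0.7], 255]

```text
clock: 35.35
eef_pos: [0.5672, -0.0605, 0.1385]
orientation: [1.0, 0.023, 0.002, 0.0]
contact_force: [1.2, -0.6, -3.3]
finger_gap: 0.0111
```

```bash
python3 s.py
```

```text
t 35.35 dial 2.9851 deg 171.03 Mz [-0.117 -0.1    0.043] eff6 -0.089 gap 0.0111 F [ 1.2 -0.6 -3.3] z [0.004 0.   ]
```

>>> arm_command:
  series:
    - [[0, 0, 0], [0, 0, 0.7], 255]
    - [[0, 0, 0], [0, 0, 0.7], 255]
    - [[0, 0, 0], [0, 0, 0.7], 255]

```text
clock: 35.65
eef_pos: [0.5671, -0.0606, 0.1385]
orientation: [1.0, 0.003, 0.002, -0.0]
contact_force: [1.6, -1.7, -3.1]
finger_gap: 0.0109
```

```bash
python3 s.py
```

```text
t 35.65 dial 2.9447 deg 168.72 Mz [-0.199 -0.067 -0.089] eff6 -0.161 gap 0.0109 F [ 1.6 -1.7 -3.1] z [0.004 0.   ]
```

Torque has turned slightly negative, so the dial is being pulled along. That looks like the click detent rather than the stop.

>>> arm_command:
  series:
    - [[0, 0, 0], [0, 0, 0.7], 255]
    - [[0, 0, 0], [0, 0, 0.7], 255]
    - [[0, 0, 0], [0, 0, 0.7], 255]

```text
clock: 35.95
eef_pos: [0.5672, -0.0606, 0.1385]
orientation: [1.0, -0.017, 0.002, 0.0]
contact_force: [1.5, -0.3, -3.8]
finger_gap: 0.0111
```

```bash
python3 s.py
```

```text
t 35.95 dial 2.9053 deg 166.46 Mz [-0.137 -0.094  0.1  ] eff6 -0.035 gap 0.0111 F [ 1.5 -0.3 -3.8] z [ 0.004 -0.   ]
```

>>> arm_command:
  series:
    - [[0, 0, 0], [0, 0, 0.7], 255]
    - [[0, 0, 0], [0, 0, 0.7], 255]
    - [[0, 0, 0], [0, 0, 0.7], 255]

```text
clock: 36.25
eef_pos: [0.5672, -0.0606, 0.1386]
orientation: [0.999, -0.036, 0.002, 0.0]
contact_force: [0.7, -0.5, -3.0]
finger_gap: 0.0106
```

```bash
python3 s.py
```

```text
t 36.25 dial 2.8656 deg 164.19 Mz [-0.184 -0.063  0.006] eff6 -0.036 gap 0.0106 F [ 0.7 -0.5 -3. ] z [ 0.004 -0.   ]
```

>>> arm_command:
  series:
    - [[0, 0, 0], [0, 0, 0.7], 255]
    - [[0, 0, 0], [0, 0, 0.7], 255]
    - [[0, 0, 0], [0, 0, 0.7], 255]

```text
clock: 36.55
eef_pos: [0.5672, -0.0607, 0.1385]
orientation: [0.998, -0.056, 0.002, 0.0]
contact_force: [0.5, -1.3, -3.7]
finger_gap: 0.0106
```

```bash
python3 s.py
```

```text
t 36.55 dial 2.8257 deg 161.9 Mz [-0.12  -0.087  0.062] eff6 -0.036 gap 0.0106 F [ 0.5 -1.3 -3.7] z [ 0.004 -0.   ]
```

>>> arm_command:
  series:
    - [[0, 0, 0], [0, 0, 0.7], 255]
    - [[0, 0, 0], [0, 0, 0.7], 255]
    - [[0, 0, 0], [0, 0, 0.7], 255]

```text
clock: 36.85
eef_pos: [0.5671, -0.0607, 0.1385]
orientation: [0.997, -0.076, 0.002, 0.0]
contact_force: [1.5, -1.0, -3.1]
finger_gap: 0.0109
```

```bash
python3 s.py
```

```text
t 36.85 dial 2.7857 deg 159.61 Mz [-0.22  -0.054  0.035] eff6 -0.036 gap 0.0109 F [ 1.5 -1.  -3.1] z [ 0.004 -0.   ]
```

>>> arm_command:
  series:
    - [[0, 0, 0], [0, 0, 0.7], 255]
    - [[0, 0, 0], [0, 0, 0.7], 255]
    - [[0, 0, 0], [0, 0, 0.7], 255]

```text
clock: 37.15
eef_pos: [0.5672, -0.0608, 0.1385]
orientation: [0.995, -0.095, 0.002, 0.0]
contact_force: [0.4, -0.8, -3.3]
finger_gap: 0.0109
```

```bash
python3 s.py
```

```text
t 37.15 dial 2.7474 deg 157.41 Mz [-0.13  -0.103  0.298] eff6 0.261 gap 0.0109 F [ 0.4 -0.8 -3.3] z [ 0.004 -0.001]
```

Mz has jumped to 0.30 and the j6 effort has changed sign, so this could be the stop. I'll test with one tiny step.

>>> arm_command:
  series:
    - [[0, 0, 0], [0, 0, 0.5], 255]

```text
clock: 37.25
eef_pos: [0.5671, -0.0608, 0.1385]
orientation: [0.995, -0.1, 0.002, 0.0]
contact_force: [0.9, -0.2, -3.6]
finger_gap: 0.0112
```

```bash
python3 s.py
```

```text
t 37.25 dial 2.7388 deg 156.92 Mz [-0.12  -0.122  0.452] eff6 0.371 gap 0.0112 F [ 0.9 -0.2 -3.6] z [ 0.004 -0.001]
```

The stiffness is about 18 N m/rad (0.15 N m over 0.0086 rad), far above the click, so the bolt has dropped at about 2.74 with 0.45 N m on the dial. I'll release the bar, rise and turn towards the handle.

>>> arm_command:
  series:
    - [[0, 0, 0], [0, 0, 0], 110]
    - [[0, 0, 0], [0, 0, 0], 110]
    - [[0, 0, 0], [0, 0, 0], 110]
    - [[0, 0, -35], [0, 0, 0], 110]
    - [[0, 0, -30], [0, 0, 0], 110]
    - [[0, 0, 0], [0, 0, -8.5], 110]
    - [[0, 0, 0], [0, 0, -8.5], 110]
    - [[0, 0, 0], [0, 0, -8.5], 110]
    - [[0, 0, 0], [0, 0, -8.5], 110]
    - [[0, 0, 0], [0, 0, -8.5], 110]
  newtons: 80

```text
clock: 38.25
eef_pos: [0.5674, -0.0595, 0.2099]
orientation: [0.962, 0.272, 0.004, 0.0]
contact_force: [0.2, -0.1, 0.2]
finger_gap: 0.0483
```

>>> arm_command:
  series:
    - [[0, 0, 0], [0, 0, -8.5], 110]
    - [[0, 0, 0], [0, 0, -8.5], 110]
    - [[0, 0, 0], [0, 0, -8.5], 110]
    - [[0, 0, 0], [0, 0, -8.5], 110]
    - [[0, 0, 0], [0, 0, -8.5], 110]
    - [[0, 0, 0], [0, 0, -8.5], 110]
    - [[0, 0, 0], [0, 0, -8.5], 110]
    - [[0, 0, 0], [0, 0, -8.5], 110]
    - [[0, 0, 0], [0, 0, 0], 110]

```text
clock: 39.15
eef_pos: [0.5672, -0.0583, 0.2132]
orientation: [0.641, 0.767, 0.005, 0.003]
contact_force: [0.3, 0.1, 0.1]
finger_gap: 0.0485
```

```bash
python3 -c "
from h import *
o=st([.4588,-.0825,.146]);R=Ro.from_quat(o['orientation']).as_matrix();print((R.T@[0,0,-1]).round(4),'rz',np.degrees(yy(o)-.203))
im=robot.get_image('wrist');cv2.imwrite('pics/w10.png',im['color'][:,:,::-1]);print('cam in tool',R.T@(-im['R'].T@im['t']-o['eef_pos']))"
```

```text
t 39.15 p [ 0.5672 -0.0583  0.2132] yyaw 0.1789 z [ 0.011  0.004 -1.   ] j6 -0.485 F [0.3 0.1 0.1] M [-0.01  0.    0.03] gap 0.0485
to target, tool mm [  -4.7 -111.7   65.9]
[-0.0017 -0.0117  0.9999] rz -1.3810046120358028
cam in tool [ 0.07957094  0.00100386 -0.14328092]
```

View pics/w10.png

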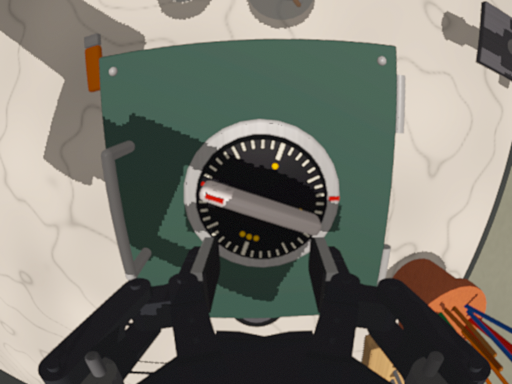

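>>> arm_command:
  series:
    - [[0, 0, 0], [0.7, -0.1, -1.4], 110]
    - [[-0.5, -37, 0], [0, 0, 0], 110]
    - [[-0.5, -37, 0], [0, 0, 0], 110]
    - [[-0.5, -35, 0], [0, 0, 0], 110]
    - [[0, 0, 0], [0, 0, 0], 110]

```text
clock: 39.7
eef_pos: [0.4586, -0.0813, 0.2131]
orientation: [0.635, 0.773, -0.001, -0.0]
contact_force: [0.3, 0.2, -0.3]
finger_gap: 0.0489
```

```bash
python3 -c "
from h import *
o=st([.4588,-.0825,.146]);R=Ro.from_quat(o['orientation']).as_matrix();print((R.T@[0,0,-1]).round(4),'rz',np.degrees(yy(o)-.203))
im=robot.get_image('wrist');cv2.imwrite('pics/w11.png',im['color'][:,:,::-1])"
```

```text
t 39.7 p [ 0.4586 -0.0813  0.2131] yyaw 0.1961 z [-0.001 -0.001 -1.   ] j6 -0.61 F [ 0.3  0.2 -0.3] M [0.06 0.   0.05] gap 0.0489
to target, tool mm [-1.1  0.  67.1]
[8.e-04 1.e-03 1.e+00] rz -0.3981564776917449
```

View pics/w11.png

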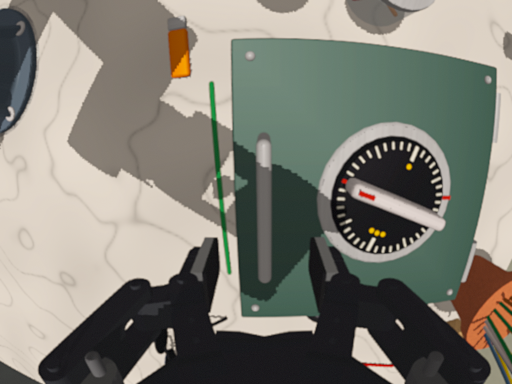

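The handle at x=264 is vertical and centred between the fingers. I'll descend and grip.

>>> arm_command:
  series:
    - [[-1, 0, 25], [0, 0, 0], 110]
    - [[0, 0, 25], [0, 0, 0], 110]
    - [[0, 0, 15], [0, 0, 0], 110]
    - [[0, 0, 0], [0, 0, 0], 180]
    - [[0, 0, 0], [0, 0, 0], 255]
    - [[0, 0, 0], [0, 0, 0], 255]
    - [[0, 0, 0], [0, 0, 0], 255]
    - [[0, 0, 0], [0, 0, 0], 255]

```text
clock: 40.55
eef_pos: [0.4592, -0.0866, 0.1493]
orientation: [0.632, 0.775, -0.009, -0.003]
contact_force: [-0.6, -0.1, -7.4]
finger_gap: 0.007
```

```bash
python3 -c "
from h import *
o=st([.4588,-.0825,.146])"
```

```text
t 40.55 p [ 0.4592 -0.0866  0.1493] yyaw 0.2027 z [-0.015 -0.01  -1.   ] j6 -0.604 F [-0.6 -0.1 -7.4] M [-0.01  0.07  0.09] gap 0.007
to target, tool mm [4.1 0.5 3.3]
```

>>> arm_command:
  series:
    - [[0, 1, -6], [0, 0, 0], 255]
    - [[0, 2, -8], [0, 0, 0], 255]
    - [[0, 3, -10], [0, 0, 0], 255]

```text
clock: 40.85
eef_pos: [0.4652, -0.0853, 0.1728]
orientation: [0.631, 0.775, -0.01, -0.005]
contact_force: [1.4, -1.9, -11.3]
finger_gap: 0.007
```

```bash
cat > lid.py <<'E'
from h import *
o=st()
R=Ro.from_quat(o['orientation']).as_matrix()
g=o['eef_pos']-R[:,2]*.016   # bar centre (approx)
hx=np.array([.5567,-.0627])+.125*np.array([np.cos(.203),np.sin(.203)])
u=(g[:2]-hx)@[np.cos(.203),np.sin(.203)]; w=g[2]-.115
a0=np.arctan2(48,-225)
th=a0-np.arctan2(w,u)
print('u,w',u.round(4),w.round(4),'r',np.hypot(u,w).round(4),'theta',th.round(3),'tilt',(R.T@[0,0,-1]).round(3))
ang=a0-th
for k in range(10):
    t0=th+.07*k; t1=t0+.07
    P=lambda t:230*np.array([np.cos(a0-t),np.sin(a0-t)])
    d=P(t1)-P(t0);print(round(t1,2),d.round(1),end='; ')
E
python3 lid.py
```

```text
t 40.85 p [ 0.4652 -0.0853  0.1728] yyaw 0.2043 z [-0.02 -0.01 -1.  ] j6 -0.597 F [  1.4  -1.9 -11.3] M [-0.41  0.37  0.11] gap 0.007
u,w -0.2188 0.0738 r 0.2309 theta 0.115 tilt [0.006 0.022 1.   ]
0.19 [ 5.7 15.1]; 0.26 [ 6.7 14.6]; 0.33 [ 7.7 14.1]; 0.4 [ 8.7 13.5]; 0.47 [ 9.6 12.9]; 0.54 [10.5 12.2]; 0.61 [11.3 11.4]; 0.68 [12.1 10.6]; 0.75 [12.8  9.7]; 0.82 [13.5  8.8];
```

The lid is rising, at about 8 N, so the lock is open.

>>> arm_command:
  series:
    - [[0, 6, -15], [0, 0, 0], 255]
    - [[0, 7, -14.5], [0, 0, 0], 255]
    - [[0, 8, -14], [0, 0, 0], 255]
    - [[0, 9, -13.5], [0, 0, 0], 255]
    - [[0, 10, -13], [0, 0, 0], 255]

```text
clock: 41.35
eef_pos: [0.501, -0.0779, 0.2437]
orientation: [0.63, 0.776, -0.018, -0.01]
contact_force: [-0.6, -4.0, -12.0]
finger_gap: 0.0068
```

```bash
python3 lid.py
```

```text
t 41.35 p [ 0.501  -0.0779  0.2437] yyaw 0.2071 z [-0.038 -0.016 -0.999] j6 -0.551 F [ -0.6  -4.  -12. ] M [-0.56  0.24  0.08] gap 0.0068
u,w -0.182 0.1446 r 0.2325 theta 0.461 tilt [0.007 0.041 0.999]
0.53 [10.4 12.2]; 0.6 [11.3 11.5]; 0.67 [12.1 10.7]; 0.74 [12.8  9.8]; 0.81 [13.4  8.9]; 0.88 [14.   7.9]; 0.95 [14.5  6.9]; 1.02 [15.   5.9]; 1.09 [15.4  4.8]; 1.16 [15.7  3.7];
```

>>> arm_command:
  series:
    - [[0, 10.5, -12], [0, 0, 0], 255]
    - [[0, 11.5, -11.5], [0, 0, 0], 255]
    - [[0, 12, -10.5], [0, 0, 0], 255]
    - [[0, 13, -9.5], [0, 0, 0], 255]
    - [[0, 13.5, -8.5], [0, 0, 0], 255]

```text
clock: 41.85
eef_pos: [0.5513, -0.0676, 0.2935]
orientation: [0.629, 0.776, -0.033, -0.02]
contact_force: [-6.9, -5.7, -6.9]
finger_gap: 0.0067
```

```bash
python3 lid.py
```

```text
t 41.85 p [ 0.5513 -0.0676  0.2935] yyaw 0.2076 z [-0.073 -0.027 -0.997] j6 -0.493 F [-6.9 -5.7 -6.9] M [-0.99  1.55 -0.06] gap 0.0067
u,w -0.1301 0.1944 r 0.2339 theta 0.771 tilt [0.011 0.076 0.997]
0.84 [13.7  8.5]; 0.91 [14.2  7.5]; 0.98 [14.7  6.5]; 1.05 [15.2  5.4]; 1.12 [15.5  4.4]; 1.19 [15.8  3.3]; 1.26 [16.   2.2]; 1.33 [16.1  1. ]; 1.4 [16.1 -0.1]; 1.47 [16.1 -1.2];
```

>>> arm_command:
  series:
    - [[0, 13, -9.5], [0, 0, 0], 255]
    - [[0, 13.5, -8.5], [0, 0, 0], 255]
    - [[0, 14, -7.5], [0, 0, 0], 255]
    - [[0, 15, -6.5], [0, 0, 0], 255]

```text
clock: 42.25
eef_pos: [0.597, -0.0582, 0.3196]
orientation: [0.629, 0.775, -0.047, -0.03]
contact_force: [-8.4, -4.1, 1.9]
finger_gap: 0.0071
```

```bash
python3 lid.py; python3 -c "
from h import *
im=robot.get_image('scene');cv2.imwrite('pics/s2.png',im['color'][:,:,::-1])"
```

```text
t 42.25 p [ 0.597  -0.0582  0.3196] yyaw 0.2062 z [-0.107 -0.035 -0.994] j6 -0.451 F [-8.4 -4.1  1.9] M [-0.61  1.22 -0.13] gap 0.0071
u,w -0.0828 0.2205 r 0.2355 theta 1.001 tilt [0.012 0.112 0.994]
1.07 [15.3  5.1]; 1.14 [15.6  4. ]; 1.21 [15.8  2.9]; 1.28 [16.   1.8]; 1.35 [16.1  0.7]; 1.42 [16.1 -0.4]; 1.49 [16.  -1.5]; 1.56 [15.9 -2.7]; 1.63 [15.7 -3.8]; 1.7 [15.4 -4.8];
```

View pics/s2.png

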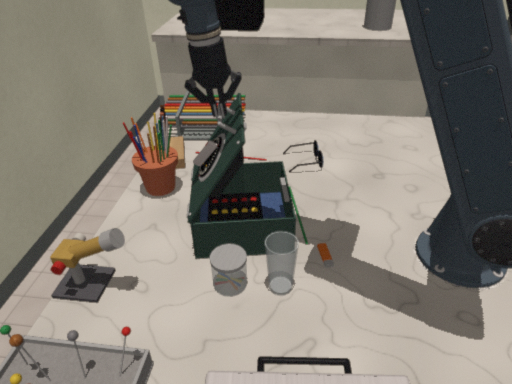

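The lid stands at about 1.0 rad, with the box interior visible and the bystanders unmoved. I'll raise it a little further.

>>> arm_command:
  series:
    - [[0, 15, -6.5], [0, 0, 0], 255]
    - [[0, 15, -5.5], [0, 0, 0], 255]
    - [[0, 0, 0], [0, 0, 0], 255]

```text
clock: 42.6
eef_pos: [0.6253, -0.0524, 0.3291]
orientation: [0.63, 0.774, -0.052, -0.034]
contact_force: [1.8, -1.4, -7.5]
finger_gap: 0.0067
```

```bash
python3 lid.py
```

```text
t 42.6 p [ 0.6253 -0.0524  0.3291] yyaw 0.2035 z [-0.119 -0.038 -0.992] j6 -0.429 F [ 1.8 -1.4 -7.5] M [-0.18 -0.26 -0.05] gap 0.0067
u,w -0.0537 0.2299 r 0.2361 theta 1.131 tilt [0.014 0.124 0.992]
1.2 [15.8  3.1]; 1.27 [16.  2.]; 1.34 [16.1  0.9]; 1.41 [16.1 -0.2]; 1.48 [16.  -1.4]; 1.55 [15.9 -2.5]; 1.62 [15.7 -3.6]; 1.69 [15.4 -4.7]; 1.76 [15.  -5.8]; 1.83 [14.6 -6.8];
```

>>> arm_command:
  series:
    - [[0, 0, 0], [0, 0, 0], 185]
    - [[0, 0, 0], [0, 0, 0], 185]
    - [[0, 0, 0], [0, 0, 0], 185]
    - [[0, 0, 0], [0, 0, 0], 185]

```text
clock: 43.0
eef_pos: [0.627, -0.051, 0.3343]
orientation: [0.63, 0.775, -0.049, -0.03]
contact_force: [-0.7, 0.5, -0.9]
finger_gap: 0.0239
```

```bash
python3 lid.py; python3 -c "
from h import *
im=robot.get_image('wrist');cv2.imwrite('pics/w12.png',im['color'][:,:,::-1])"
```

```text
t 43.0 p [ 0.627  -0.051   0.3343] yyaw 0.2043 z [-0.107 -0.038 -0.993] j6 -0.429 F [-0.7  0.5 -0.9] M [-0.01 -0.03 -0.01] gap 0.0239
u,w -0.052 0.2352 r 0.2409 theta 1.143 tilt [0.015 0.113 0.993]
1.21 [15.8  2.9]; 1.28 [16.   1.8]; 1.35 [16.1  0.7]; 1.42 [16.1 -0.4]; 1.49 [16.  -1.6]; 1.56 [15.9 -2.7]; 1.63 [15.6 -3.8]; 1.7 [15.3 -4.9]; 1.77 [15.  -5.9]; 1.84 [14.5 -7. ];
```

View pics/w12.png

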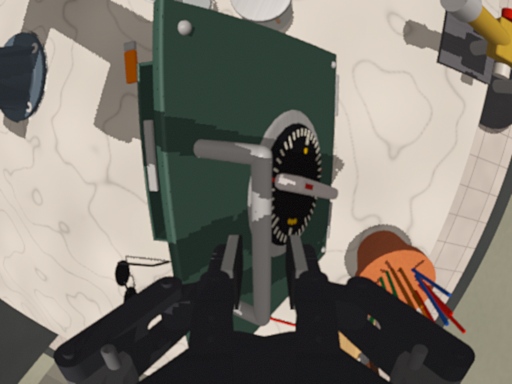

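The forces are near zero and the handle bar at x=261 sits free between the fingers (235 and 293). I'll back off along the tool axis.

>>> arm_command:
  series:
    - [[0, 0, -8], [0, 0, 0], 185]
    - [[0, 0, -15], [0, 0, 0], 185]
    - [[0, 0, -25], [0, 0, 0], 185]
    - [[0, 0, -30], [0, 0, 0], 185]
    - [[0, 0, -20], [0, 0, 0], 185]
    - [[0, 0, 0], [0, 0, 0], 185]
    - [[0, 0, 0], [0, 0, 0], 185]

```text
clock: 43.75
eef_pos: [0.6374, -0.0468, 0.4388]
orientation: [0.63, 0.775, -0.048, -0.029]
contact_force: [-0.3, -0.0, 0.4]
finger_gap: 0.0235
```

```bash
python3 -c "
from h import *
st()
for n in ('scene','top'):
    im=robot.get_image(n);cv2.imwrite(f'pics/{n}9.png',im['color'][:,:,::-1])
print(np.abs(robot.observe()['qd']).max())"
```

```text
t 43.75 p [ 0.6374 -0.0468  0.4388] yyaw 0.204 z [-0.104 -0.038 -0.994] j6 -0.435 F [-0.3 -0.   0.4] M [ 0.08 -0.02 -0.03] gap 0.0235
0.016628952946796765
```

View pics/scene9.png

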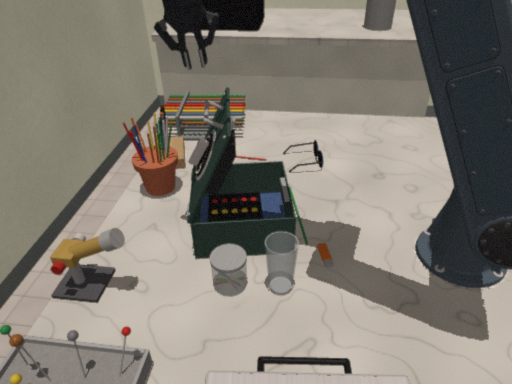

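View pics/top9.png

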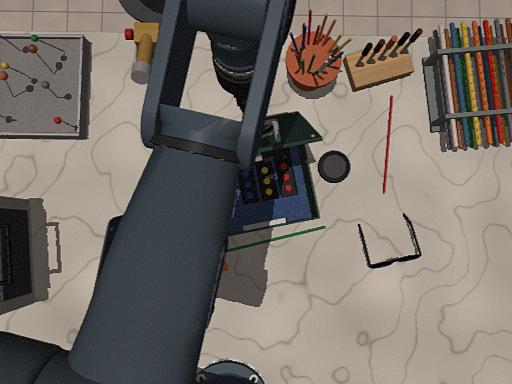

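```bash
python3 - <<'E'
from h import *
im=robot.get_image('top')
ex=np.array([np.cos(.203),np.sin(.203),0]);ey=np.array([-ex[1],ex[0],0]);ez=np.array([0,0,1])
h=np.array([.5567,-.0627,0])+.125*ex+.115*ez
for th in (.9,1.0,1.1,1.2):
    P=h-.13*ey-ex*.25*np.cos(th)+ez*.25*np.sin(th)
    Q=P+.008*(ex*np.sin(th)+ez*np.cos(th))
    print(th,w2px(im,P).round(1),w2px(im,Q).round(1))
a=im["color"][100:180,230:350,::-1];cv2.imwrite("pics/t9c.png",cv2.resize(a,None,fx=6,fy=6,interpolation=2))
E
```

```text
0.9 [325.4 167. ] [325.2 163.5]
1.0 [324.5 155.5] [324.1 151.7]
1.1 [323.2 143.1] [322.7 139. ]
1.2 [321.5 130.1] [320.9 125.8]
```

View pics/t9c.png

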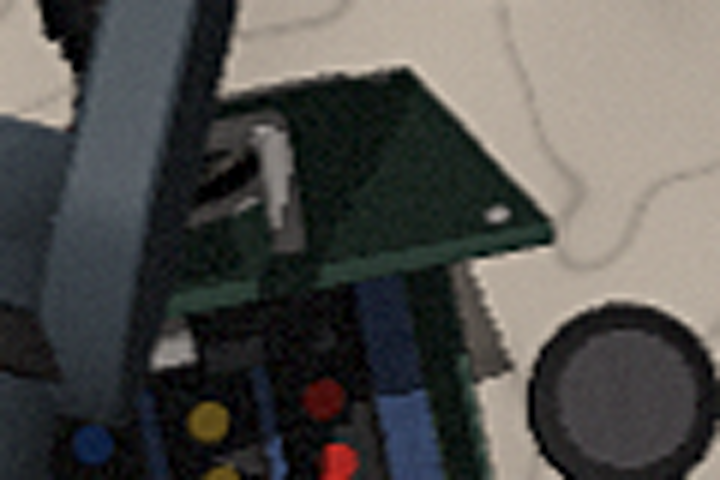

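The lid's lower front corner at crop (552,240) is pixel (322,140), which puts the opening at about 1.12 rad. I'll hand in.

```bash
python3 -c "
from cell import robot
print(robot.finish_job())"
```

```text
the job is handed in; nothing more can be done
None
```

The strongbox is open and the job is handed in, at about 44 s of the 70 s allowed. No verdict was reported.

**Dialling:** I pinched the finger bar on its axis and twisted it with the last joint:

| Step | Target (rad) | Stopped at (rad) | Checked by |
|---|---|---|---|
| Right to 30, second time | -1.57 | about -1.58 (tool), -1.55 (image) | wrist picture of the index against the 30 mark |
| Left to 35, second time | 5.50 | 5.49 | tool orientation only, as the finger hid the index |
| Right again, by feel | the stop | 2.74 | torque |

**The stop:** I felt for it in steps of about 2.3 degrees with the grip at 20 N. At the stop the torque rose at about 18 N m/rad. The highest reading was 0.45 N m, against the 0.9 N m that would force the lock. There was a light click just before it, near 2.94.

**Lid:** I raised the lid by its handle with about 8 to 12 N, let go and backed off about 100 mm.

**Last checks:**
- **Lid angle:** the lid stands at about 1.12 rad in the top picture, and 1.13 from the tool path just before letting go.
- **Contact:** the contact force was about 0.5 N, which is sensor noise, so nothing is being touched.
- **Bystanders:** all looked unmoved in the last two pictures. The arm hid the jar, the tumbler and most of the lighter from the top camera, but the scene camera shows those three in place.
- **Disagreements:** none beyond 0.03 rad between image and tool for the dial. The finger opening read about 1 mm low on the bar and 3 mm low on the handle.

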